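# Charge the ball-mill jar with grinding balls and put its lid on

## Robot

A 7-joint arm with a two-finger parallel gripper is mounted at the origin on the work surface. World frame = base frame: x ahead of the robot, y to its left, z up, the work surface at z = 0. Lengths are in m, angles in degrees, forces in N, time in s.
With the tool pointing down it reaches from about 0.4 to 0.85 m from the base axis. Payload 6.9 kg.
Tool frame: the origin (TCP) lies on the centre line of the jaws, within the pads' length; the fingertips stand 25 mm ahead of it and the grasp point (between the pads) lies 6 mm ahead of it (bot.tip_extent is the distance from the TCP to the fingertips, in m); z points along the fingers, y is the line along which they close (so a half turn about z gives the same grasp; the last joint's range is limited). The gripper opens to 85 mm and grips with 20 to 120 N. Pads are 22 mm wide; open, the fingers measure 114 mm over their backs; the gripper's body (76 mm by 85 mm) begins 54 mm behind the grasp point. The pads swing forward as they close: fully open they stand 13 mm farther back than shut.
Start: joints at [74.57, 29.078, -13.613, 85.955, 7.202, 65.827, -8.869], TCP at [0.229, -0.582, 0.235] pointing down, gripper open.
Joint ranges: [-176.47, 176.47], [-13.61, 117.27], [-81.72, 77.17], [0.22, 143.17], [-87.28, 267.28], [10, 112.55], [-165.47, 165.47]. Speed limits (degrees/s): [136.94, 136.94, 180, 180, 180, 180, 180].

## Interface

Orientations are given as [roll, pitch, yaw] about the fixed x, y, z axes, in that order (R = Rz(yaw) Ry(pitch) Rx(roll)).
In Python, from workcell import bot gives the robot as it stands.
- The arm moves only by the shell command python3 -m creep 'ROWS' [FORCE]. ROWS is text: rows parted by semicolons, each of 7 numbers parted by spaces: the closure, from -1 (fully open) to 1 (shut), then the shift along the world's x, y, z each as a share of 500 mm, from -1 to 1, then the turn, a rotation vector about the world's x, y, z each as a share of 45 degrees, from -1 to 1. In form: gripper tx ty tz rx ry rz; .... A call has 1 to 12 rows; each row is the pose to reach, as a shift and turn from the pose commanded when the call began; what a row does not reach only later rows make up. A row lasts 1/10 s, in which the tool goes at most 50 mm and 8.59 degrees, less where a joint would pass 70% of its speed; a pose out of reach is approached as far as the arm can. A call with a number of a shift or a turn outside -1 to 1 is refused whole. A call with a gripper value outside its range is refused whole. The fingers move at their own pace and stop on an object; FORCE is the grip in N (left out, the last holds). Time passes only in rows, so rows that repeat a pose let the fingers close. It gives the time, the measured TCP pose, the force, the opening and the grip force at its end, in the units of the state.
- bot.get_state(): the state, without advancing time (a new reading comes with each control period).
- bot.snapshot(name): name is "scene" or "top" or "wrist"; returns a dict with "frame" (384x512x3 uint8, red, green, blue), "mtx" (3x3 intrinsics, pixels), "k1" (the pictures are not rectified: a ray, as slopes to the right and down, at radius r is drawn at 1 + k1 r^2 times it, then the intrinsics apply), "T" (4x4, takes a point from camera to world coordinates). Camera axes: x right, y down, z forward; pixel columns grow to the right and rows downward; lengths in m; the calibration is good to about 2 mm. A picture is of the moment at which its call begins. There is no depth.
- bot.sign_off(): hands the job in; it is judged then, once.
The state is a dict: "clock": time; "joints": joint angles; "joint_velocities": joint speeds; "effort": joint torques, N m; "eef_pos": TCP position; "tool_rot": TCP orientation; "force": force on the tool from outside, world axes, zero at the start; "torque": the same for the moment, N m; "grip_width": finger opening in m; "gripper_force": force on a finger pad.
Only numpy, scipy, OpenCV 4.12 (cv2) and the standard library are available. Lean on these libraries where they do the work, as an engineer would, in place of code of your own. Each camera call takes 0.05 s, during which the arm holds its last target. There are 200 camera calls.

## Task

Charge the white mill jar for the next glaze: lift the mug, pour all seven grinding balls into the jar with the mug's lip held close over the mouth, and stand the empty mug back upright on the ware board. Then set the jar's own white knobbed lid squarely on the jar, its plug down in the mouth. Lower the mug and the lid gently rather than dropping them, and leave the jar and the other pots standing where they are.

Things in the scene. Friction and masses are not known exactly. Their poses are not given: they have to be found in the camera images.
- mug: Plain stoneware mug (sizes in mm) holding the balls, on the ware board. Origin: centre of its underside, z up. Height 78, flaring from 74 diameter at the foot to 90 at the rim; wall 4, floor 5. A flat D-loop strap handle stands out on its -x side: 14 wide along y, 9 thick, out to x = -76, upper arm at z = 66, lower arm at z = 17 to 23. About 220 g empty.
- mug_handle (a point): Point in the middle of the upright part of the mug's handle, at x = -72, y = 0, z = 45 in the mug frame; the flat sides to pinch face +y and -y of the mug, 14 apart; 26 of free gap between the strap and the mug's wall.
- mug_rim (a point): Centre of the mug's mouth, 78 above its underside on the axis; the rim's outer radius is 45, so the lip opposite the handle is 45 along the mug's +x from here.
- ware_board: Wooden ware board fixed flat on the bench: 220 mm along its x, 170 along its y, 16 thick. Origin at the centre of its underside (bench level), its top at z = 16. The mug starts on the half nearer the robot (-x); a small beaker stands on the farther half.
- mill_jar: White porcelain ball-mill jar standing open on the bench, loose, about 1.6 kg. Origin: centre of its underside, z up. Height 136 mm, body diameter 122 up to z = 95, then a shoulder to a neck of 100, with a collar of 112 diameter from z = 123 to the rim. Inner floor at z = 12, cavity about 100 across.
- jar_mouth (a point): Centre of the jar's mouth in the plane of its flat rim, 136 above the bench; the opening is 80 in diameter.
- jar_lid: White porcelain lid lying on the bench on its plug: disc 104 mm across from z = 9 to 20, a plug below it 68 across and 9 long (6 radial play in the mouth), a knob above it from z = 20 to 50. Origin: centre of the plug's underside, z up. About 240 g. Seated, the origin is 9 below the jar's rim. (The brown lid nearer the robot belongs to a crock.)
- lid_knob (a point): Point in the knob, on the lid's axis at z = 38 in the lid frame. The knob is an upright round stub of 26 diameter and 30 height.
- ball0: White alumina grinding ball, 20 mm in diameter, 15 g, one of seven alike lying in one layer on the floor of the mug; origin at its centre.
- ball1: White alumina grinding ball, 20 mm in diameter, 15 g, one of seven alike lying in one layer on the floor of the mug; origin at its centre.
- ball2: White alumina grinding ball, 20 mm in diameter, 15 g, one of seven alike lying in one layer on the floor of the mug; origin at its centre.
- ball3: White alumina grinding ball, 20 mm in diameter, 15 g, one of seven alike lying in one layer on the floor of the mug; origin at its centre.
- ball4: White alumina grinding ball, 20 mm in diameter, 15 g, one of seven alike lying in one layer on the floor of the mug; origin at its centre.
- ball5: White alumina grinding ball, 20 mm in diameter, 15 g, one of seven alike lying in one layer on the floor of the mug; origin at its centre.
- ball6: White alumina grinding ball, 20 mm in diameter, 15 g, one of seven alike lying in one layer on the floor of the mug; origin at its centre.
- beaker: Bystander: handleless stoneware beaker, 48 diameter, 70 high, on the ware board; origin at the centre of its underside.
- bud_vase: Bystander: slender blue bud vase, 68 diameter, 120 high; origin at the centre of its underside.
- lidded_pot: Bystander: brown storage pot with its own lid, 96 diameter, 113 high; origin at the centre of its underside.
- bowl: Bystander: amber glazed bowl, 104 diameter, 46 high; origin at the centre of its underside.
Not all that is in view belongs to the job. Several things have the shape of the jar_lid; the one meant has the colours described above.

How it is judged:
By the outcome, as a careful person would: the job done as asked, in the order asked, and still so for the second after the job is handed in, with the robot touching nothing.
It also fails if it takes over 72 s, if anything falls off the work surface, if the arm or the gripper's body presses on something with over 40 N, if the wrist force passes 120 N, or if a joint passes its speed limit or range.

## Working session

There is one attempt and no reset: what is moved stays moved. The work goes in short steps, Python scripts to look and compute and a shell command to move; the robot and the scene stay as the last step left them, time stands still between calls to the robot, and variables do not carry over. Pictures are saved under pics/ and viewed, at most 10 in all, crops included, and the job is handed in when it is done.

```bash
mkdir -p pics; ls; cat > h.py <<'E'
import numpy as np,cv2
from workcell import bot
def snap(n,f=None):
    s=bot.snapshot(n); 
    if f: cv2.imwrite('pics/'+f,s['frame'][:,:,::-1])
    return s
def ray(s,u,v):
    K=s['mtx'];d=np.array([(u-K[0][2])/K[0][0],(v-K[1][2])/K[1][1]]);p=d.copy()
    for _ in range(30): p=d/(1+s['k1']*(p@p))
    T=np.array(s['T']);return T[:3,3],T[:3,:3]@np.array([p[0],p[1],1])
def at(s,u,v,z):
    o,d=ray(s,u,v);return o+d*(z-o[2])/d[2]
def proj(s,P):
    T=np.array(s['T']);c=T[:3,:3].T@(np.array(P)-T[:3,3]);p=c[:2]/c[2];p=p*(1+s['k1']*(p@p));K=s['mtx'];return [K[0][0]*p[0]+K[0][2],K[1][1]*p[1]+K[1][2]]
E
python3 - <<'E'
from h import *
a=snap('scene','a_scene.png');b=snap('top','a_top.png')
cv2.imwrite('pics/a.png',np.hstack([a['frame'],b['frame']])[:,:,::-1][:, :])
for s in(a,b):print(s['mtx'],s['k1'],np.round(s['T'],3))
print(bot.get_state())
E
```

```text
pics
[[427.91083843   0.         253.28150255]
 [  0.         427.91083843 186.91732128]
 [  0.           0.           1.        ]] 0.036307016496135054 [[-0.721  0.542 -0.431  1.114]
 [ 0.693  0.571 -0.441  0.609]
 [ 0.007 -0.617 -0.787  1.094]
 [ 0.     0.     0.     1.   ]]
[[463.03363254   0.         247.40997848]
 [  0.         463.03363254 191.52063736]
 [  0.           0.           1.        ]] 0.04467530663023527 [[-0.03  -0.991  0.128  0.428]
 [-0.999  0.034  0.028  0.024]
 [-0.032 -0.127 -0.991  1.141]
 [ 0.     0.     0.     1.   ]]
{'clock': 0.1, 'joints': array([ 74.56907013,  29.11924469, -13.60764797,  86.00210794,
         7.20124661,  65.82713809,  -8.87010419]), 'joint_velocities': array([-0.07322394, -0.1074895 ,  0.06028667, -0.15122705, -0.03102249,
        0.02254428,  0.01449866]), 'effort': array([-6.20341947e-03, -6.21842909e+01, -2.19517350e+00, -2.50208849e+01,
        1.24833343e-02,  7.89557904e-03,  3.13416638e-05]), 'eef_pos': array([ 0.22857499, -0.58123256,  0.23453671]), 'tool_rot': array([-1.79910055e+02,  1.93094712e-03,  2.14734993e+01]), 'force': array([-0.54314057,  0.85441898, -1.75394501]), 'torque': array([-0.04021804,  0.02274167,  0.01679265]), 'gripper_force': 0.0, 'grip_width': 0.08540188685936377}
```

View pics/a_scene.png

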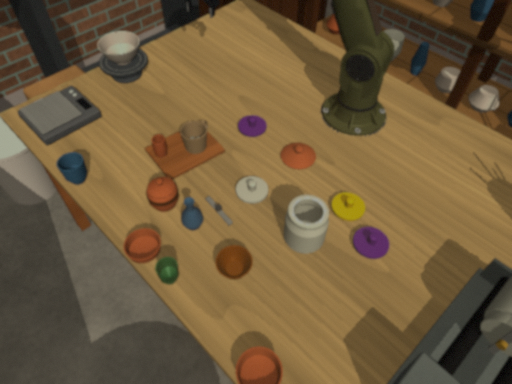

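View pics/a_top.png

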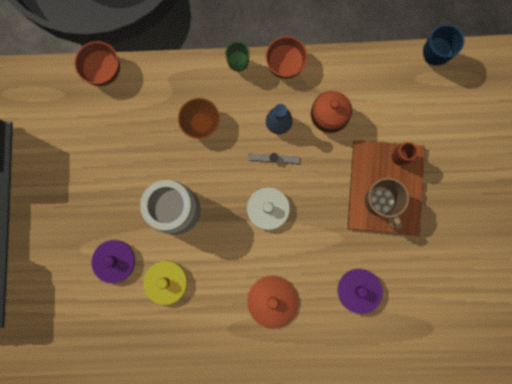

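The scene picture shows the mug at (194,135), the jar at (306,222) and the white lid at (252,189). In the top picture the mug is at (387,198) with its handle near (396,222), the jar mouth is at (170,206), and the beaker at (405,153).
Things that could pass for the jar lid, in top-picture pixels: white (268,209), purple (113,261), yellow (165,283), brown/orange (273,302), purple (360,291). The white one fits the description. I'll check it in a close crop, with the mug beside it.

```bash
python3 - <<'E'
from h import *
b=cv2.imread('pics/a_top.png')
c=lambda u,v,w,h:cv2.resize(b[v:v+h,u:u+w],None,fx=4,fy=4,interpolation=cv2.INTER_CUBIC)
cv2.imwrite('pics/crop1.png',np.vstack([np.hstack([c(345,135,90,100),c(235,160,90,100)])]))
s=snap('top')
print('mugrim',at(s,388,197,.094),'handle',at(s,397,224,.07),'jar',at(s,168,206,.136),'lid disc',at(s,268,209,.02),'knob',at(s,268,207,.05))
for p in [(355,141),(424,144),(419,235),(348,231)]:print('board',at(s,*p,.016))
for n,p,z in [('beaker',(405,152),.086),('vase',(280,111),.12),('pot',(336,104),.113)]:print(n,at(s,*p,z))
E
```

```text
mugrim [ 0.54048577 -0.26205815  0.094     ] handle [ 0.48060364 -0.28447302  0.07      ] jar [0.53214145 0.22686308 0.136     ] lid disc [0.52875673 0.00667125 0.02      ] knob [0.53080175 0.0069678  0.05      ]
board [ 0.68990818 -0.21284011  0.016     ]
board [ 0.67573279 -0.37812219  0.016     ]
board [ 0.4556526 -0.349423   0.016    ]
board [ 0.469961   -0.18322072  0.016     ]
beaker [ 0.64342809 -0.30933524  0.086     ]
vase [ 0.74156654 -0.0267728   0.12      ]
pot [ 0.75476233 -0.15457195  0.113     ]
```

View pics/crop1.png

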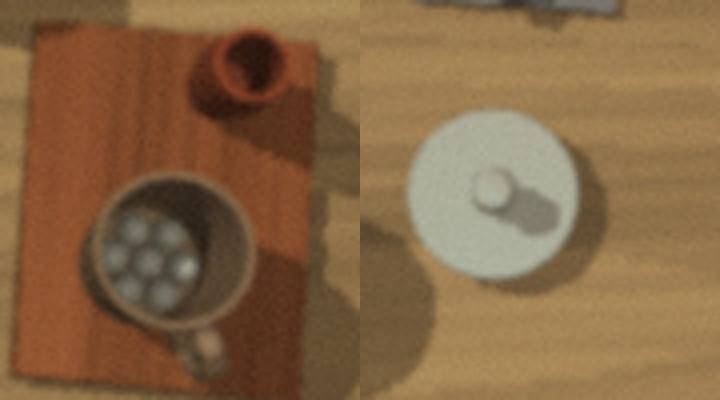

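The crop shows the mug with seven balls, its rim centred near top pixel (388,198) and its handle toward (397,227). The white lid's disc is at (268,208) with the knob on top, so this is the right lid. The mug's +x is yawed about 20°, close to the tool's present yaw. I'll pitch the tool 45° and stop behind the handle.

```bash
python3 -m creep '-1 0.348 0.538 -0.15 0.342 -0.94 0;-1 0.348 0.538 -0.15 0.342 -0.94 0;-1 0.348 0.538 -0.15 0.342 -0.94 0;-1 0.348 0.538 -0.15 0.342 -0.94 0;-1 0.348 0.538 -0.15 0.342 -0.94 0;-1 0.348 0.538 -0.15 0.342 -0.94 0;-1 0.348 0.538 -0.15 0.342 -0.94 0;-1 0.348 0.538 -0.15 0.342 -0.94 0;-1 0.348 0.538 -0.15 0.342 -0.94 0;-1 0.348 0.538 -0.15 0.342 -0.94 0'
python3 - <<'E'
from h import *
w=snap('wrist','w1.png');print(np.round(w['T'],3));print(bot.get_state()['joints'].round(1))
print('pred handle, rim',proj(w,[.4728,-.2866,.061]),proj(w,[.540,-.262,.094]))
print([x for x in dir(bot) if x[0]!='_'])
E
```

```text
clock: 1.15
eef_pos: [0.4027, -0.3142, 0.1604]
tool_rot: [178.4, -45.0, 22.1]
force: [-0.4, 0.3, -0.4]
grip_width: 0.0854
gripper_force: 0.0
[[ 0.356 -0.829  0.431  0.362]
 [-0.934 -0.325  0.147 -0.327]
 [ 0.019 -0.455 -0.89   0.314]
 [ 0.     0.     0.     1.   ]]
[ 97.7  34.8 -50.1 126.4 -46.9  24.2  29.8]
pred handle, rim [np.float64(256.8149946591644), np.float64(205.394514893364)] [np.float64(258.4666991052104), np.float64(124.18855372050132)]
['Unreachable', 'get_state', 'sign_off', 'snapshot', 'tip_extent']
```

View pics/w1.png

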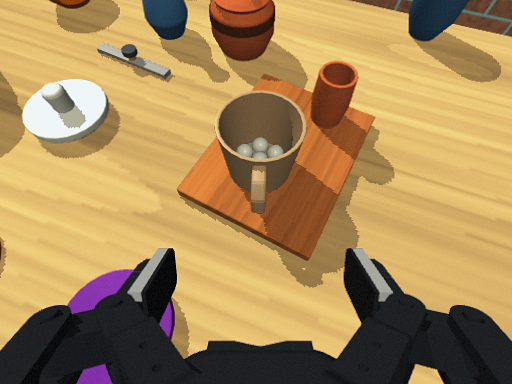

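The wrist view shows the mug rim centred near (261,122), the handle strap from (259,170) to (258,212), and the beaker at (335,95) clear of the approach.

```bash
python3 - <<'E'
from h import *
from scipy.optimize import least_squares
w=snap('wrist')
def rim(c,y,n=72): 
    t=np.linspace(0,2*np.pi,n);return np.array([proj(w,[c[0]+.045*np.cos(a),c[1]+.045*np.sin(a),.094]) for a in t])
def f(p):
    R=rim(p,0);c,s=np.cos(p[2]),np.sin(p[2])
    M=lambda x,z:proj(w,[p[0]+c*x,p[1]+s*x,.016+z])
    a=M(-.076,.0705);b=M(-.076,.017)
    return [R[:,0].min()-216,R[:,0].max()-306,R[:,1].min()-92,R[:,1].max()-156,a[0]-259,b[0]-258,b[1]-212]
r=least_squares(f,[.54,-.262,.35]);print(r.x,np.degrees(r.x[2]),np.round(r.fun,1))
p=r.x;im=w['frame'][:,:,::-1].copy()
cv2.polylines(im,[rim(p,0).round().astype(int)],True,(0,0,255))
c,s=np.cos(p[2]),np.sin(p[2])
for x,z in[(-.076,.0705),(-.072,.045),(-.076,.017)]:cv2.circle(im,[int(round(k)) for k in proj(w,[p[0]+c*x,p[1]+s*x,.016+z])],1,(0,0,255),-1)
cv2.imwrite('pics/fit.png',cv2.resize(im[70:230,190:390],None,fx=3.5,fy=3.5))
h=p[:2]-.072*np.array([c,s]);print('handle',h)
E
```

```text
[ 0.54683292 -0.26233363  0.33709822] 19.314305441603263 [-0.9  1.  -6.   1.4 -0.1  0.1  3. ]
handle [ 0.47888519 -0.28614764]
```

View pics/fit.png

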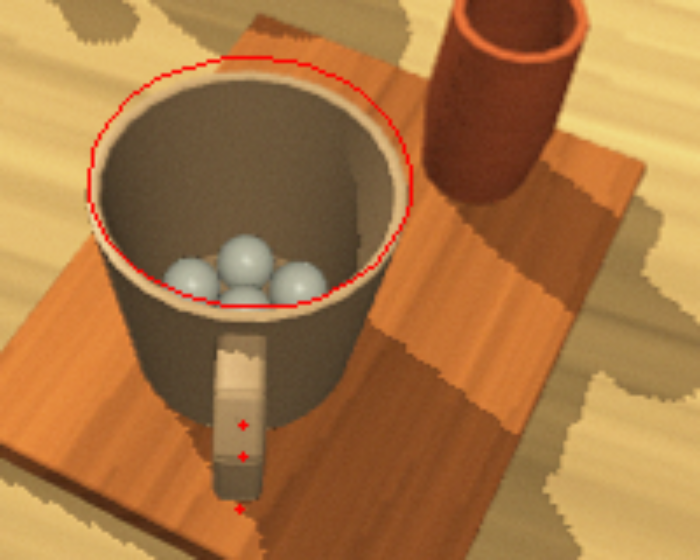

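```bash
python3 -m creep '-1 0.06 0.022 -0.08 0 0 0;-1 0.11 0.041 -0.15 0 0 0;-1 0.136 0.051 -0.19 0 0 0;-1 0.136 0.051 -0.19 0 0 0;-1 0.136 0.051 -0.19 0 0 0;0 0.136 0.051 -0.19 0 0 0;0.3 0.136 0.051 -0.19 0 0 0;0.6 0.136 0.051 -0.19 0 0 0;1 0.136 0.051 -0.19 0 0 0;1 0.136 0.051 -0.19 0 0 0;1 0.136 0.051 -0.19 0 0 0;1 0.136 0.051 -0.19 0 0 0' 90
python3 - <<'E'
from h import *
w=snap('wrist','w2.png');s=snap('top','t2.png')
cv2.imwrite('pics/g.png',np.hstack([w['frame'][60:300,130:390],cv2.resize(s['frame'][135:240,340:440],(260,273))[:240]])[:,:,::-1])
E
```

```text
clock: 2.45
eef_pos: [0.4705, -0.2899, 0.0675]
tool_rot: [178.7, -45.0, 22.0]
force: [-6.4, -2.3, 7.2]
grip_width: 0.0099
gripper_force: 88.2
```

View pics/g.png

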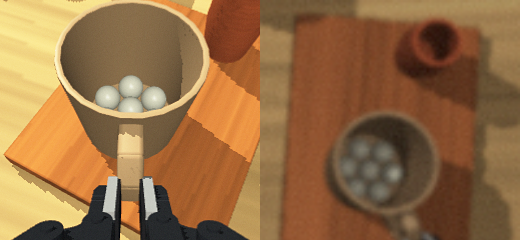

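```bash
python3 - <<'E'
from h import *
from scipy.spatial.transform import Rotation as Ro
w=snap('wrist');st=bot.get_state();print(st['force'],st['grip_width'],st['gripper_force'],st['eef_pos'],st['tool_rot'])
R=Ro.from_euler('xyz',st['tool_rot'],degrees=True).as_matrix();t=np.array(st['eef_pos'])
im=w['frame'][:,:,::-1].copy();o=np.array([200,100]);k=5
c=cv2.resize(im[100:290,200:330],None,fx=4,fy=4,interpolation=cv2.INTER_CUBIC)[:600]
def dot(P,col):
    q=(np.array(proj(w,P))-o)*4;print(np.round(q/4+o));cv2.circle(c,[int(i) for i in q],4,col,-1)
dot(t+R[:,2]*.025,(0,0,255));dot(t+R[:,2]*.006,(0,255,0))
cy,sy=np.cos(.34),np.sin(.34)
for x,z in[(-.076,.0705),(-.072,.045),(-.076,.021)]:dot([.543+cy*x,-.262+sy*x,.016+z],(255,0,0))
cv2.imwrite('pics/g2.png',c)
E
```

```text
[-5.94382239 -2.75370546  6.82145481] 0.009738428423898698 88.1846457766369 [ 0.47045742 -0.28995474  0.06748212] [178.74170212 -44.95705842  21.97952718]
[260. 234.]
[260. 249.]
[256. 240.]
[256. 248.]
[256. 265.]
```

View pics/g2.png

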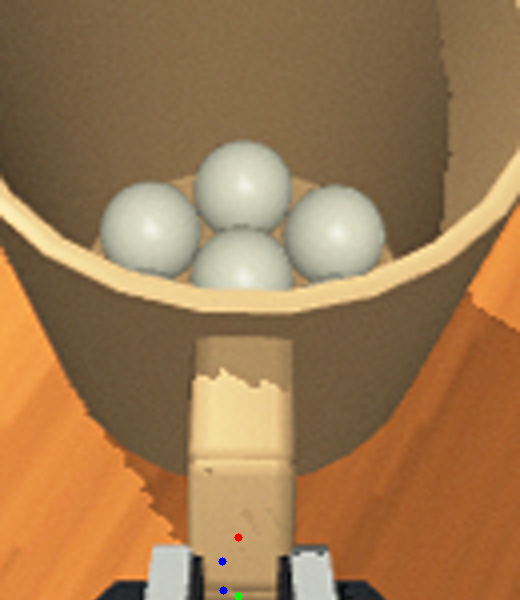

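```bash
python3 - <<'E'
from h import *
w=snap('wrist');K=w['mtx'];T=np.array(w['T']);print(K[0][0],T.round(3).tolist())
cy,sy=np.cos(.34),np.sin(.34)
print('near rim lip',at(w,261,177.5,.094)+np.array([.045*cy,.045*sy,0]))
print('strap corner',at(w,260.5,214,.086)+np.array([.074*cy,.074*sy,0]))
print('range by strap width',K[0][0]*14/26)
for m in ([.543,-.262],[.553,-.262]):
  print([np.round(proj(w,[m[0]+cy*x,m[1]+sy*x,.016+z])) for x,z in((-.045,.078),(-.076,.0705),(-.037,0))], [np.linalg.norm(np.array([m[0]+cy*x,m[1]+sy*x,.016+z])-T[:3,3]) for x,z in((-.076,.0705),)])
s=snap('top');print('top rim',at(s,388.8,196.5,.094))
E
```

```text
290.5132088507906 [[0.359, -0.829, 0.43, 0.43], [-0.933, -0.326, 0.151, -0.303], [0.015, -0.455, -0.89, 0.221], [0.0, 0.0, 0.0, 1.0]]
near rim lip [ 0.54332047 -0.26365318  0.094     ]
strap corner [ 0.55503856 -0.25983641  0.086     ]
range by strap width 156.43018938119494
[array([258., 177.]), array([256., 240.]), array([257., 220.])] [np.float64(0.14187800607957352)]
[array([265., 162.]), array([263., 222.]), array([262., 209.])] [np.float64(0.14509625589411432)]
top rim [ 0.54155548 -0.26390033  0.094     ]
```

The strap sits between both pads at mid-height (pads at v≈240, strap at u≈260), so the grasp looks good. Next is a gentle lift.

```bash
python3 -m creep '1 0 0 0.01 0 0 0;1 0 0 0.03 0 0 0;1 0 0 0.06 0 0 0;1 0 0 0.1 0 0 0;1 0 0 0.15 0 0 0;1 0 0 0.2 0 0 0;1 0 0 0.25 0 0 0;1 0 0 0.3 0 0 0;1 0 0 0.34 0 0 0;1 0 0 0.36 0 0 0;1 0 0 0.36 0 0 0' 110
python3 - <<'E'
from h import *
w=snap('wrist');s=snap('scene')
cv2.imwrite('pics/l.png',np.hstack([w['frame'][60:300,130:390],cv2.resize(s['frame'][80:200,130:260],(260,240))])[:,:,::-1])
print(bot.get_state()['joints'].round(1))
E
```

```text
clock: 3.8
eef_pos: [0.4707, -0.2894, 0.2476]
tool_rot: [178.6, -44.9, 22.2]
force: [0.4, -0.2, -3.7]
grip_width: 0.009
gripper_force: 108.5
[ 76.8  21.5 -29.7 119.5 -55.7  39.1  25.7]
```

View pics/l.png

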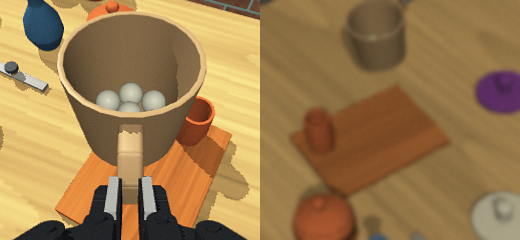

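The mug is lifted, level and holding its balls, and the board below is clear apart from the beaker. Now I'll pin down the jar mouth and the lid numerically with circle fits in both cameras.

```bash
cat >> h.py <<'E'
def circfit(s,p0,circ,rng=.02):
    from scipy.optimize import minimize
    from scipy.ndimage import map_coordinates as mc
    g=cv2.GaussianBlur(cv2.cvtColor(s['frame'],cv2.COLOR_RGB2GRAY).astype(float),(0,0),1.0)
    t=np.linspace(0,2*np.pi,90)
    def smp(x,y,r,z):
        P=np.array([proj(s,[x+r*np.cos(a),y+r*np.sin(a),z]) for a in t]);return mc(g,[P[:,1],P[:,0]],order=1)
    def cost(p):
        return -sum(np.mean(np.minimum(sg*(smp(*p,r-.003,z)-smp(*p,r+.003,z)),40)) for r,z,sg in circ)
    G=[(cost((p0[0]+i,p0[1]+j)),p0[0]+i,p0[1]+j) for i in np.arange(-rng,rng+.001,.004) for j in np.arange(-rng,rng+.001,.004)]
    b=min(G);r=minimize(cost,b[1:],method='Nelder-Mead',options=dict(initial_simplex=[b[1:],(b[1]+.003,b[2]),(b[1],b[2]+.003)]))
    return r.x.round(4),round(-r.fun,1)
E
python3 - <<'E'
from h import *
for n in('top','scene'):
    s=snap(n)
    print(n,'jar',circfit(s,(.532,.227),[(.040,.136,-1)]),circfit(s,(.532,.227),[(.040,.136,-1),(.056,.136,1)]),
     'lid',circfit(s,(.529,.007),[(.052,.02,1)]),circfit(s,(.529,.007),[(.052,.02,1),(.013,.05,1)]))
E
```

```text
top jar (array([0.5359, 0.2334]), np.float64(38.4)) (array([0.5356, 0.2332]), np.float64(71.4)) lid (array([0.5311, 0.0068]), np.float64(31.7)) (array([0.5329, 0.0087]), np.float64(33.7))
scene jar (array([0.5381, 0.2349]), np.float64(29.9)) (array([0.5378, 0.2344]), np.float64(52.8)) lid (array([0.5337, 0.009 ]), np.float64(16.8)) (array([0.5341, 0.0099]), np.float64(24.9))
```

```bash
python3 -m creep '1 -0.001 0.01 0.01 0 0 0;1 -0.004 0.03 0.02 0 0 0;1 -0.01 0.07 0.04 0 0 0;1 -0.015 0.12 0.06 0 0 0;1 -0.022 0.17 0.06 0 0 0;1 -0.03 0.23 0.06 0 0 0;1 -0.037 0.29 0.06 0 0 0;1 -0.043 0.34 0.06 0 0 0;1 -0.05 0.39 0.06 0 0 0;1 -0.055 0.43 0.06 0 0 0;1 -0.058 0.46 0.06 0 0 0;1 -0.06 0.48 0.06 0 0 0' && python3 -m creep '1 -0.003 0.02 0.001 -0.01 0.03 0;1 -0.009 0.06 0.001 -0.03 0.08 0;1 -0.016 0.11 0.001 -0.05 0.14 0;1 -0.024 0.17 0.002 -0.08 0.22 0;1 -0.032 0.23 0.002 -0.11 0.3 0;1 -0.04 0.29 0.003 -0.14 0.38 0;1 -0.048 0.34 0.003 -0.16 0.46 0;1 -0.054 0.39 0.004 -0.18 0.52 0;1 -0.06 0.43 0.004 -0.2 0.57 0;1 -0.064 0.46 0.004 -0.215 0.61 0;1 -0.066 0.474 0.004 -0.223 0.629 0;1 -0.066 0.474 0.004 -0.223 0.629 0'; python3 -c "
from workcell import bot;print(bot.get_state()['joints'].round(1))"
```

```text
clock: 5.2
eef_pos: [0.4397, -0.047, 0.2766]
tool_rot: [178.7, -44.9, 22.2]
force: [0.4, 0.3, -2.8]
grip_width: 0.0084
gripper_force: 108.6
clock: 6.4
eef_pos: [0.3809, 0.1763, 0.2957]
tool_rot: [-179.8, -16.1, 21.5]
force: [0.5, 0.4, -3.1]
grip_width: 0.0087
gripper_force: 109.0
[ 69.1 -13.6 -81.7 119.8 -21.4  47.8 -70.3]
```

```bash
python3 -m creep '1 0.03 0.015 0.02 -0.04 0.11 0;1 0.06 0.03 0.04 -0.08 0.22 0;1 0.09 0.045 0.06 -0.12 0.33 0;1 0.12 0.06 0.08 -0.16 0.44 0;1 0.12 0.06 0.08 -0.19 0.54 0;1 0.12 0.06 0.08 -0.223 0.629 0;1 0.12 0.06 0.08 -0.223 0.629 0;1 0.12 0.06 0.08 -0.223 0.629 0'; python3 -c "
from workcell import bot;print(bot.get_state()['joints'].round(1))"
```

```text
clock: 7.2
eef_pos: [0.266, 0.128, 0.3867]
tool_rot: [-178.7, 10.9, 21.3]
force: [0.8, 0.3, -3.4]
grip_width: 0.0084
gripper_force: 108.4
[ 73.3 -13.6 -81.7 103.6 -11.9  89.6 -74.3]
```

The arm has drifted into the limits of joints 2 and 3. I'll fit a kinematic model from the recorded poses so I can plan a way out.

```bash
cat > kin.py <<'E'
import numpy as np
from scipy.spatial.transform import Rotation as Ro
D=[([74.569,29.119,-13.608,86.002,7.201,65.827,-8.870],[.22857,-.58123,.23454],[-179.91,0,21.473]),
([97.7,34.8,-50.1,126.4,-46.9,24.2,29.8],[.4027,-.3142,.1604],[178.4,-45,22.1]),
([76.8,21.5,-29.7,119.5,-55.7,39.1,25.7],[.4707,-.2894,.2476],[178.6,-44.9,22.2]),
([69.1,-13.6,-81.7,119.8,-21.4,47.8,-70.3],[.3809,.1763,.2957],[-179.8,-16.1,21.5]),
([73.3,-13.6,-81.7,103.6,-11.9,89.6,-74.3],[.266,.128,.3867],[-178.7,10.9,21.3])]
def fk(q,p,sg):
    # p: base yaw, h, L1(d3), a3, L2(d5), a5, a6, d7, tool yaw; sg joint signs
    q=np.radians(q)*sg; R=Ro.from_euler('z',p[0]).as_matrix();t=np.array([0,0,p[1]])
    off=[0,p[9],0,p[10],0,p[11],0]
    tr=[(0,0,0),(p[12],0,p[2]),(p[3],0,0),(p[5],0,p[4]),(0,0,0),(p[6],0,p[7]),(0,0,0)]
    for i in range(7):
        R=R@Ro.from_euler('zyzyzyz'[i],q[i]+off[i]).as_matrix();t=t+R@np.array(tr[i])
    return t,R@Ro.from_euler('z',p[8]).as_matrix()
E
python3 - <<'E'
from kin import *
from scipy.optimize import least_squares
import itertools
rng=np.random.default_rng(0);best=[]
def res(p,sg):
    o=[]
    for q,t,e in D:
        T,R=fk(q,p,sg);o+=list(T-t)+list(.3*(R-Ro.from_euler('xyz',e,degrees=True).as_matrix()).ravel())
    return np.array(o+list(.002*p[1:8]))
offs=[(0,0,0),(0,0,np.pi),(0,0,-np.pi/2),(0,0,np.pi/2)]
for sg in itertools.product([1],[1],[1,-1],[1,-1],[1,-1],[1,-1],[1,-1]):
  for of in offs:
    r=None
    for b0 in(-2.5,):
      for ty in (0,1.57,3.14,-1.57):
        p0=np.array([b0,.3,.3,0,.35,0,0,.2,ty,*of,0])
        x=least_squares(res,p0,args=(np.array(sg),),max_nfev=25)
        best.append((x.cost,sg,x.x))
best.sort(key=lambda b:b[0])
for c,sg,x in best[:4]:
    x=least_squares(res,x,args=(np.array(sg),)).x;print(np.sum(res(x,np.array(sg))**2),sg,x.round(3).tolist())
E
```

```text
0.1549855217841376 (1, 1, -1, 1, 1, 1, -1) [-2.706, -0.077, 0.777, -0.007, -0.259, -0.041, -0.052, 0.242, 1.546, 0.069, -3.202, 3.078, -0.053]
0.15498552178564523 (1, 1, -1, 1, -1, 1, -1) [-2.706, -0.077, 0.777, -0.007, 0.259, 0.041, -0.052, 0.242, 1.546, 0.069, -0.061, -0.064, -0.053]
0.1549855217858828 (1, 1, -1, 1, 1, 1, -1) [-2.706, -0.077, 0.777, -0.007, -0.259, -0.041, -0.052, 0.242, 1.546, 0.069, 3.081, -3.205, -0.053]
0.15498552178591657 (1, 1, 1, 1, -1, 1, -1) [-2.706, -0.077, -0.777, 0.007, 0.259, 0.041, -0.052, 0.242, 1.546, -3.073, 3.081, -0.064, 0.053]
```

```bash
cat > fit.py <<'E'
from kin import *
from scipy.optimize import least_squares
import itertools
rng=np.random.default_rng(1);best=[]
Rs=[Ro.from_euler('xyz',e,degrees=True) for _,_,e in D];Q=np.radians([q for q,_,_ in D])
def rot(o,sg,Q):
    R=Ro.identity()
    for i in range(7):R=R*Ro.from_euler('zyzyzyz'[i],(Q[:,i]*sg[i]+o[i])[:,None].ravel())
    return R
def res(o,sg):
    A=rot(o,sg,Q);return np.concatenate([(a.inv()*b).as_rotvec() for a,b in zip(A,Rs)])
for s in itertools.product([1,-1],repeat=4):
    sg=(1,1,s[0],1*s[1],1,s[2],s[3]) 
    for k in range(25):
        o=rng.uniform(-np.pi,np.pi,7);o[1:6]=np.round(o[1:6]/(np.pi/2))*np.pi/2
        x=least_squares(res,o,args=(sg,),max_nfev=40);best.append((x.cost,sg,x.x))
best.sort(key=lambda b:b[0])
for c,sg,o in best[:8]:print(round(c,6),sg,np.degrees((o+np.pi)%(2*np.pi)-np.pi).round(1).tolist())
E
timeout 400 python3 fit.py
```

```text
0.00037 (1, 1, 1, 1, 1, -1, 1) [39.9, -0.6, -0.8, 0.2, -179.5, 0.3, 86.0]
0.00037 (1, 1, -1, 1, 1, -1, 1) [39.9, 179.4, 0.8, -179.8, -179.5, 0.3, 86.0]
0.00037 (1, 1, 1, -1, 1, 1, 1) [39.9, -0.6, 179.2, -0.2, -179.5, -0.3, -94.0]
0.00037 (1, 1, 1, -1, 1, -1, 1) [39.9, -0.6, 179.2, -0.2, 0.5, 0.3, 86.0]
0.00037 (1, 1, 1, -1, 1, -1, 1) [39.9, -0.6, 179.2, -0.2, 0.5, 0.3, 86.0]
0.00037 (1, 1, -1, -1, 1, -1, 1) [39.9, 179.4, -179.2, 179.8, 0.5, 0.3, 86.0]
0.00037 (1, 1, 1, -1, 1, 1, 1) [39.9, -0.6, 179.2, -0.2, -179.5, -0.3, -94.0]
0.00037 (1, 1, -1, -1, 1, 1, 1) [39.9, 179.4, -179.2, 179.8, -179.5, -0.3, -94.0]
```

```bash
cat >> kin.py <<'E'
SG=np.array([1,1,1,1,1,-1,1]);OF=np.radians([39.9,-.6,-.8,.2,-179.5,.3,86.0])
def chain(q,of=OF):
    q=np.radians(q)*SG+of;R=np.eye(3);L=[]
    for i in range(7):
        R=R@Ro.from_euler('zyzyzyz'[i],q[i]).as_matrix();L.append(R)
    return L
cols=[(-1,2),(2,2),(2,0),(3,0),(4,2),(4,0),(5,0),(6,2)]
def row(q,of=OF):
    L=chain(q,of);return np.stack([(np.eye(3)if i<0 else L[i])[:,k] for i,k in cols],1)
E
python3 - <<'E'
from kin import *
for of in (OF,np.radians([40,0,0,0,180,0,86.])):
    A=np.vstack([row(q,of) for q,_,_ in D]);b=np.concatenate([t for _,t,_ in D])
    x,*_=np.linalg.lstsq(A,b,rcond=None);print(x.round(3),(A@x-b).round(4).tolist())
    for q,_,e in D:print((Ro.from_matrix(chain(q,of)[6]).inv()*Ro.from_euler('xyz',e,degrees=True)).as_rotvec(degrees=True).round(2),end=' ')
E
```

```text
[ 0.751 -1.637  0.374 -0.885 -0.033 -0.411 -0.317 -0.702] [-0.0396, 0.0149, 0.0439, 0.1619, 0.1459, 0.1313, -0.1932, 0.1648, -0.0385, -0.2996, -0.0183, -0.119, -0.0729, 0.1678, -0.0177]
[-0.64  0.06  0.02] [-0.23  0.21 -0.31] [ 0.62  0.28 -0.26] [ 0.49  0.26 -0.12] [0.74 0.33 0.6 ] [ 0.779 -1.617  0.369 -0.846 -0.032 -0.387 -0.308 -0.663] [-0.0322, 0.0203, 0.0469, 0.1647, 0.1481, 0.1346, -0.1936, 0.1622, -0.0383, -0.2964, -0.0129, -0.1186, -0.0851, 0.1701, -0.0246]
[0.18 0.01 1.05] [-0.24 -0.04  1.15] [0.47 0.01 1.07] [1.27 0.08 1.17] [2.   0.13 1.32]
```

```bash
sed -i 's/repeat=4/repeat=4/; s/sg=(1,1,s\[0\].*/sg=(s[0],1,s[1],1,s[2],1,s[3])/; s/range(25)/range(60)/' fit.py
cat >> fit.py <<'E'
print('---');seen=set()
for c,sg,o in best:
    if c>.02: break
    key=(sg,tuple(np.degrees(o%np.pi).round(0)%180))
    if key in seen: continue
    seen.add(key)
    import kin
    kin.SG=np.array(sg);A=np.vstack([kin.row(q,o) for q,_,_ in D]);b=np.concatenate([t for _,t,_ in D])
    x,*_=np.linalg.lstsq(A,b,rcond=None);print(round(c,6),sg,np.degrees((o+np.pi)%(2*np.pi)-np.pi).round(1).tolist(),x.round(3),np.abs(A@x-b).max().round(4))
E
timeout 500 python3 fit.py
```

```text
9e-06 (-1, 1, -1, 1, 1, 1, -1) [0.1, -0.1, -0.3, 179.9, -0.1, -179.8, 89.8]
9e-06 (-1, 1, 1, 1, -1, 1, -1) [0.1, 179.9, 0.3, 179.9, 0.1, 0.2, 89.8]
9e-06 (-1, 1, -1, 1, -1, 1, -1) [0.1, -0.1, -0.3, -0.1, 0.1, 0.2, 89.8]
9e-06 (-1, 1, -1, 1, -1, 1, -1) [0.1, -0.1, -0.3, -0.1, 0.1, 0.2, 89.8]
9e-06 (-1, 1, -1, 1, -1, 1, -1) [0.1, -0.1, -0.3, -0.1, 0.1, 0.2, 89.8]
9e-06 (-1, 1, -1, 1, -1, 1, -1) [0.1, -0.1, -0.3, -0.1, 0.1, 0.2, 89.8]
9e-06 (-1, 1, 1, 1, 1, 1, -1) [0.1, 179.9, 0.3, -0.1, -0.1, -179.8, 89.8]
9e-06 (-1, 1, 1, 1, -1, 1, -1) [0.1, 179.9, 0.3, 179.9, 0.1, 0.2, 89.8]
---
9e-06 (-1, 1, -1, 1, 1, 1, -1) [0.1, -0.1, -0.3, 179.9, -0.1, -179.8, 89.8] [ 0.253  0.586  0.008 -0.041 -0.369  0.036 -0.002  0.369] 0.024
9e-06 (-1, 1, 1, 1, -1, 1, -1) [0.1, 179.9, 0.3, 179.9, 0.1, 0.2, 89.8] [ 0.253 -0.586 -0.008  0.041  0.369 -0.036 -0.002  0.369] 0.024
9e-06 (-1, 1, -1, 1, -1, 1, -1) [0.1, -0.1, -0.3, -0.1, 0.1, 0.2, 89.8] [ 0.253  0.586  0.008  0.041  0.369 -0.036 -0.002  0.369] 0.024
9e-06 (-1, 1, 1, 1, 1, 1, -1) [0.1, 179.9, 0.3, -0.1, -0.1, -179.8, 89.8] [ 0.253 -0.586 -0.008 -0.041 -0.369  0.036 -0.002  0.369] 0.024
0.00037 (1, 1, -1, 1, -1, 1, 1) [39.9, 179.4, 0.8, 0.2, -0.5, 179.7, -94.0] [ 0.751  1.638 -0.373  0.887  0.032 -0.412  0.316 -0.704] 0.2997
0.00037 (1, 1, -1, 1, 1, 1, 1) [39.9, 179.4, 0.8, -179.8, 0.5, -0.3, -94.0] [ 0.751  1.638 -0.373 -0.887 -0.032  0.412  0.316 -0.704] 0.2997
0.00037 (1, 1, 1, 1, -1, 1, 1) [39.9, -0.6, -0.8, -179.8, -0.5, 179.7, -94.0] [ 0.751 -1.638  0.373  0.887  0.032 -0.412  0.316 -0.704] 0.2997
0.00037 (1, 1, 1, 1, 1, 1, 1) [39.9, -0.6, -0.8, 0.2, 0.5, -0.3, -94.0] [ 0.751 -1.638  0.373 -0.887 -0.032  0.412  0.316 -0.704] 0.2997
```

```bash
cat >> kin.py <<'E'
SG=np.array([-1,1,-1,1,-1,1,-1]);OF=np.radians([0,0,0,0,0,0,90.])
cols=[(-1,2),(2,2),(2,0),(3,0),(4,2),(4,0),(5,0),(6,2),(1,1),(3,1),(5,1)]
A=np.vstack([row(q) for q,_,_ in D]);b=np.concatenate([t for _,t,_ in D])
X=np.linalg.lstsq(np.vstack([A,1e-3*np.eye(len(cols))]),np.concatenate([b,np.zeros(len(cols))]),rcond=None)[0]
def FK(q): return row(q)@X,Ro.from_matrix(chain(q)[6])
LO=np.array([-176.47,-13.61,-81.72,.22,-87.28,10,-165.47]);HI=np.array([176.47,117.27,77.17,143.17,267.28,112.55,165.47])
def err(q,t,R): 
    a,Q=FK(q);return np.concatenate([t-a,.3*(R*Q.inv()).as_rotvec()])
def jac(q,t,R,e0):
    return np.stack([(e0-err(q+.01*np.eye(7)[i],t,R))/.01 for i in range(7)],1)
def step(q,t,R,n=6,lam=1e-4,clamp=True,K=0,q0=None):
    for _ in range(n):
        e=err(q,t,R);J=jac(q,t,R,e);P=J.T@np.linalg.inv(J@J.T+(lam**2)*np.eye(6))
        d=P@e
        if K: d+=K*(np.eye(7)-P@J)@(q0-q)
        d=np.clip(d,-6,6);q=np.clip(q+d,LO,HI) if clamp else q+d
    return q
E
python3 - <<'E'
from kin import *
print(X.round(4),np.abs(A@X-b).max())
for q,t,e in D:print((FK(q)[0]-t).round(4),end=' ')
q=np.array(D[0][0],float);t0=np.array(D[0][1]);R0=Ro.from_euler('xyz',D[0][2],degrees=True)
t1=t0+[.174,.269,-.075];rv=np.radians(45)*np.array([.342,-.94,0])
for k in range(1,11):
    q=step(q,t0+(t1-t0)*k/10,Ro.from_rotvec(rv*k/10)*R0)
print('\nsim pregrasp',q.round(1),'real',D[1][0])
E
```

```text
[ 0.1671  0.0642 -0.064  -0.541   0.5055 -0.2335  0.0268 -0.1133 -0.1362
 -0.378  -0.1246] 0.08615849279063792
[-0.0091  0.0135 -0.0051] [ 0.0058  0.0268 -0.0649] [ 0.0136 -0.0061  0.0121] [-0.0862 -0.0203  0.0484] [ 0.0589 -0.0013  0.0095] 
sim pregrasp [176.5 -13.6 -81.7 143.2  -1.5  66.3  52.2] real [97.7, 34.8, -50.1, 126.4, -46.9, 24.2, 29.8]
```

```bash
sed -i 's/def chain(q,of=OF):/def chain(q,of=None):\n    of=OF if of is None else of/; s/def row(q,of=OF)/def row(q,of=None)/' kin.py
cat > t.py <<'E'
from kin import *
print(X.round(4))
for q,t,e in D:print((FK(q)[0]-t).round(4),end=' ')
q=np.array(D[0][0],float);t0=np.array(D[0][1]);R0=Ro.from_euler('xyz',D[0][2],degrees=True)
t1=t0+[.174,.269,-.075];rv=np.radians(45)*np.array([.342,-.94,0])
for k in range(1,11):
    q=step(q,t0+(t1-t0)*k/10,Ro.from_rotvec(rv*k/10)*R0)
print('\nsim pregrasp',q.round(1),'real',D[1][0])
t2=t1+[.068,.0255,-.095+.18];R=Ro.from_rotvec(rv)*R0
for k in range(1,11): q=step(q,t1+(t2-t1)*k/10,R)
print('lift',q.round(1),D[2][0])
t3=t2+[-.063,.477,.032]
for k in range(1,21): q=step(q,t2+(t3-t2)*k/20,Ro.from_rotvec(max(0,k-10)/10*np.radians(-30)*np.array([.334,-.943,0]))*R)
print('carry',q.round(1),D[3][0])
E
python3 t.py
```

```text
[ 2.467e-01  5.779e-01 -3.200e-03  7.000e-04  3.856e-01  9.000e-04
 -5.000e-04  3.561e-01 -5.500e-03 -2.170e-02  2.800e-03]
[ 0.0001 -0.      0.0001] [ 0.0005 -0.0003  0.0008] [-0.0002 -0.0001 -0.0007] [-0.0003 -0.0004 -0.0004] [-0.     -0.0001  0.0001] 
sim pregrasp [ 98.7  35.6 -52.  126.6 -44.6  23.2  27.6] real [97.7, 34.8, -50.1, 126.4, -46.9, 24.2, 29.8]
lift [ 90.3  25.6 -50.  120.  -44.9  30.9  14.9] [76.8, 21.5, -29.7, 119.5, -55.7, 39.1, 25.7]
carry [ 84.8 -13.6 -81.7 119.6 -29.2  48.  -62. ] [69.1, -13.6, -81.7, 119.8, -21.4, 47.8, -70.3]
```

```bash
cat >> kin.py <<'E'
J0=np.array([.537,.234])
R45=Ro.from_euler('xyz',[178.6,-44.9,22.2],degrees=True)  # tool, mug upright, mug yaw 19.5
def pose(th,psi=19.5,lipz=.175,back=.018):
    e=np.array([np.cos(np.radians(psi)),np.sin(np.radians(psi))]);a=np.radians(th)
    de=-.122*np.cos(a)-.0264*np.sin(a);dz=.122*np.sin(a)-.0264*np.cos(a)
    t=np.array([*(J0+e*(de-back)),lipz+dz])
    return t,Ro.from_rotvec(a*np.array([-e[1],e[0],0]))*Ro.from_euler('z',psi-19.5,degrees=True)*R45
def iks(t,R,n=60,seed=0):
    from scipy.optimize import least_squares
    rng=np.random.default_rng(seed);out=[]
    for _ in range(n):
        q0=rng.uniform(LO,HI);mid=(LO+HI)/2
        r=least_squares(lambda q:np.concatenate([err(q,t,R)*100,1e-3*(q-mid)/(HI-LO)]),q0,bounds=(LO,HI),max_nfev=40)
        if np.abs(err(r.x,t,R)).max()<2e-3: out.append(r.x)
    return out
E
cat > s.py <<'E'
from kin import *
for psi in (-100,-70,-40,-10,20,50,80,110,140):
    for th in (0,60,105):
        S=iks(*pose(th,psi),n=8)
        m=sorted(S,key=lambda q:-np.min((np.minimum(q-LO,HI-q))))
        print(psi,th,len(S),*( [m[0].round(0).astype(int).tolist(),round(np.min(np.minimum(m[0]-LO,HI-m[0])),1)] if m else []))
E
time timeout 500 python3 s.py
```

```text
-100 0 1 [-51, 61, 10, 49, 17, 107, 129] 6.0
-100 60 1 [-15, 25, -18, 90, -4, 56, 143] 22.7
-100 105 6 [32, 29, -41, 115, -63, 45, -143] 22.6
-70 0 1 [-54, 47, -8, 81, 38, 87, 126] 25.4
-70 60 6 [-58, 32, 53, 92, -42, 75, -153] 12.2
-70 105 6 [2, 36, 0, 93, -54, 86, -135] 26.5
-40 0 5 [-68, 35, 2, 112, 50, 60, 130] 31.4
-40 60 6 [-44, 26, 28, 92, -26, 74, -137] 28.1
-40 105 5 [7, 48, -25, 69, -30, 102, -142] 10.6
-10 0 1 [-57, 25, -15, 140, 86, 50, 113] 2.9
-10 60 3 [-36, 24, 15, 92, -15, 78, -115] 34.9
-10 105 0
20 0 0
20 60 4 [-34, 24, 12, 92, -6, 80, -88] 32.8
20 105 0
50 0 0
50 60 4 [-31, 24, 9, 92, 3, 78, -62] 34.1
50 105 0
80 0 4 [40, 36, -37, 118, -41, 38, 34] 25.1
80 60 4 [-28, 24, 5, 91, 11, 74, -36] 37.8
80 105 3 [-63, 58, 52, 64, 10, 105, -24] 7.1
110 0 2 [8, 44, 3, 88, -40, 78, 52] 34.5
110 60 4 [-26, 25, 1, 90, 16, 68, -9] 38.2
110 105 3 [-76, 47, 47, 86, 26, 78, -22] 30.2
140 0 2 [4, 58, -13, 56, -20, 100, 49] 12.9
140 60 3 [-43, 27, 28, 90, 1, 58, 33] 40.8
140 105 2 [-57, 28, 0, 109, 64, 73, -42] 34.2
real	0m9.123s
user	0m9.583s
sys	0m0.060s
```

```bash
cat > p.py <<'E'
from kin import *
from scipy.spatial.transform import Slerp
def go(q,wps,K=0,q0=None,n=12):
    a,Ra=FK(q)
    for t,R in wps:
        sl=Slerp([0,1],Ro.concatenate([Ra,R]))
        for k in range(1,n+1):
            q=step(q,a+(np.array(t)-a)*k/n,sl(k/n),n=4,K=K,q0=q0)
        e=err(q,t,R);print(q.round(0).astype(int).tolist(),'err',np.linalg.norm(e[:3]).round(3),np.degrees(np.linalg.norm(e[3:])/.3).round(1))
        a,Ra=np.array(t),R
    return q
def o(th,psi): return pose(th,psi)[1]
if __name__=='__main__':
  q=np.array([73.3,-13.6,-81.7,103.6,-11.9,89.6,-74.3])
  for wp in ([([.45,0,.36],o(45,45))],[([.45,0,.36],o(45,19.5))],[([.47,-.25,.3],o(45,19.5)),([.47,-.25,.3],o(45,60)),([.5,-.1,.33],o(45,100))],
           [([.5,0,.4],o(45,60)),([.5,.05,.4],o(45,110))]):
    print('--');q1=go(q,wp)
    q1=go(q1,[pose(30,110,.25),pose(45,110,.2),pose(60,110,.18),pose(75,110,.175),pose(90,110,.15),pose(115,110,.15)])
E
python3 p.py
```

```text
--
[121, -14, -82, 101, -23, 78, -15] err 0.14 18.1
[137, -14, -82, 105, -40, 80, 55] err 0.332 37.8
[127, -14, -82, 110, -33, 66, 45] err 0.33 38.4
[115, -14, -82, 112, -19, 57, 25] err 0.34 40.7
[107, -14, -82, 115, -2, 55, -1] err 0.382 49.6
[104, -14, -82, 121, 10, 60, -36] err 0.468 75.7
[120, -14, -82, 121, 1, 86, -79] err 0.548 139.0
--
[121, -14, -82, 101, -23, 78, -40] err 0.139 17.9
[137, -14, -82, 105, -40, 80, 55] err 0.331 37.6
[127, -14, -82, 109, -33, 66, 45] err 0.329 37.9
[116, -14, -82, 112, -19, 57, 25] err 0.342 41.1
[107, -14, -82, 114, -2, 55, -1] err 0.382 49.5
[104, -14, -82, 121, 10, 60, -36] err 0.468 75.7
[119, -14, -82, 115, 12, 85, -75] err 0.596 126.8
--
[69, 30, -70, 93, 28, 78, -74] err 0.0 0.0
[72, 36, -81, 92, 35, 83, -41] err 0.0 0.0
[57, 31, -82, 92, 31, 84, -15] err 0.001 0.2
[34, 44, -79, 83, 29, 82, -20] err 0.0 0.0
[25, 39, -73, 87, 37, 82, -28] err 0.0 0.0
[12, 36, -66, 89, 45, 87, -37] err 0.0 0.0
[-2, 36, -60, 88, 52, 96, -46] err 0.0 0.0
[-16, 41, -53, 89, 59, 106, -55] err 0.0 0.0
[-41, 48, -26, 85, 60, 113, -58] err 0.009 1.5
--
[128, -14, -82, 93, -26, 85, 2] err 0.185 21.8
[122, -14, -82, 93, -26, 85, 47] err 0.183 21.2
[137, -14, -82, 105, -40, 81, 56] err 0.33 37.4
[127, -14, -82, 109, -33, 66, 45] err 0.329 38.0
[115, -14, -82, 112, -19, 57, 25] err 0.341 40.9
[106, -14, -82, 114, -1, 55, -1] err 0.38 48.5
[104, -14, -82, 121, 10, 60, -36] err 0.468 75.7
[130, -14, -82, 106, 0, 98, -83] err 0.561 150.6
```

```bash
python3 -m creep '1 0 -0.08 0 0.01 -0.03 0;1 0 -0.16 0 0.02 -0.06 0;1 0 -0.24 0 0.03 -0.09 0;1 0 -0.32 0 0.04 -0.12 0;1 0 -0.4 0 0.06 -0.16 0;1 0 -0.48 0 0.07 -0.2 0;1 0 -0.56 0 0.08 -0.23 0;1 0 -0.64 0 0.09 -0.26 0;1 0 -0.72 0 0.1 -0.29 0;1 0 -0.8 0 0.111 -0.314 0;1 0 -0.88 0 0.111 -0.314 0;1 0 -0.96 0 0.111 -0.314 0' && python3 -m creep '1 0 0 0 0 0 0;1 0 0 0 0 0 0;1 0 0 0 0 0 0'; python3 -c "
from workcell import bot;print(bot.get_state()['joints'].round(1).tolist())"
```

```text
clock: 8.4
eef_pos: [0.2658, -0.3543, 0.3864]
tool_rot: [-179.3, -4.1, 21.3]
force: [1.5, 0.3, -3.1]
grip_width: 0.0085
gripper_force: 108.8
clock: 8.7
eef_pos: [0.2662, -0.3514, 0.3867]
tool_rot: [-179.2, -4.0, 21.3]
force: [-0.3, 0.1, -3.5]
grip_width: 0.0088
gripper_force: 108.8
[73.3, 7.0, -23.5, 95.0, -1.3, 78.0, -18.5]
```

```bash
cat > p2.py <<'E'
from p import *
q=np.array([73.3,7.0,-23.5,95.0,-1.3,78.0,-18.5])
P=lambda psi:[pose(45,psi,.22),pose(60,psi,.18),pose(75,psi,.175),pose(85,psi,.155),pose(100,psi,.155),pose(115,psi,.155)]
for psi in(90,110,125):
  for wp in ([([.42,-.3,.36],o(45,20+(psi-20)/2)),([.47,-.05,.36],o(45,psi))],[([.32,-.35,.38],o(45,(psi+20)/2)),([.42,-.3,.36],o(45,psi)),([.47,-.05,.36],o(45,psi))]):
    print('--',psi);go(q,wp+P(psi))
E
python3 p2.py
```

```text
-- 90
[58, 17, -34, 88, 10, 79, -11] err 0.0 0.0
[40, 14, -48, 94, 11, 78, -8] err 0.0 0.0
[17, 25, -47, 92, 19, 72, -32] err 0.0 0.0
[1, 28, -42, 90, 30, 81, -45] err 0.0 0.0
[-13, 33, -38, 83, 38, 95, -53] err 0.0 0.0
[-21, 38, -35, 81, 43, 103, -58] err 0.0 0.0
[-32, 45, -26, 74, 46, 113, -58] err 0.01 1.6
[-51, 53, 4, 67, 41, 113, -47] err 0.013 2.2
-- 90
[69, 11, -31, 91, 6, 79, 4] err 0.0 0.0
[61, 17, -39, 88, 11, 79, 22] err 0.0 0.0
[39, 14, -46, 94, 10, 77, -7] err 0.0 0.0
[16, 25, -46, 92, 18, 72, -31] err 0.0 0.0
[1, 28, -41, 90, 30, 81, -45] err 0.0 0.0
[-13, 33, -37, 83, 38, 95, -53] err 0.0 0.0
[-21, 38, -34, 81, 42, 102, -57] err 0.0 0.0
[-32, 45, -26, 74, 46, 113, -58] err 0.009 1.5
[-51, 53, 4, 67, 41, 113, -47] err 0.013 2.2
-- 110
[58, 17, -36, 88, 10, 79, -1] err 0.0 0.0
[42, 15, -51, 94, 12, 78, 11] err 0.0 0.0
[15, 29, -49, 85, 22, 76, -14] err 0.0 0.0
[2, 29, -43, 89, 34, 78, -27] err 0.0 0.0
[-12, 30, -39, 89, 44, 87, -38] err 0.0 0.0
[-21, 34, -36, 89, 50, 93, -46] err 0.0 0.0
[-32, 40, -31, 87, 56, 104, -53] err 0.0 0.0
[-42, 47, -24, 85, 60, 113, -57] err 0.
[... 446 characters left out ...]
.0 0.0
[44, 15, -54, 94, 13, 78, 25] err 0.0 0.0
[13, 33, -49, 81, 25, 78, 0] err 0.0 0.0
[2, 29, -45, 89, 37, 75, -13] err 0.0 0.0
[-11, 28, -40, 93, 48, 80, -27] err 0.0 0.0
[-20, 30, -37, 96, 55, 84, -38] err 0.0 0.0
[-32, 35, -33, 98, 62, 95, -49] err 0.0 0.0
[-42, 42, -28, 99, 67, 105, -58] err 0.0 0.0
-- 125
[70, 12, -33, 91, 7, 79, 21] err 0.0 0.0
[64, 18, -45, 89, 13, 79, 55] err 0.0 0.0
[42, 14, -51, 94, 12, 78, 26] err 0.0 0.0
[12, 32, -47, 81, 24, 78, 1] err 0.0 0.0
[1, 29, -43, 89, 36, 74, -13] err 0.0 0.0
[-12, 28, -38, 93, 47, 79, -27] err 0.0 0.0
[-21, 30, -35, 96, 54, 83, -37] err 0.0 0.0
[-33, 35, -31, 98, 62, 94, -49] err 0.0 0.0
[-43, 42, -27, 99, 66, 105, -58] err 0.0 0.0
```

```bash
python3 -m creep '1 0.01 0.003 0 0 0 0.03;1 0.03 0.01 -0.01 0 0 0.1;1 0.06 0.02 -0.01 0 0 0.2;1 0.09 0.03 -0.02 0 0 0.3;1 0.13 0.04 -0.02 0 0 0.4;1 0.16 0.06 -0.03 0 0 0.5;1 0.19 0.07 -0.03 0 0 0.6;1 0.22 0.08 -0.04 0 0 0.7;1 0.25 0.09 -0.04 0 0 0.8;1 0.28 0.1 -0.05 0 0 0.9;1 0.3 0.104 -0.05 0 0 0.97;1 0.308 0.104 -0.054 0 0 1' && python3 -m creep '1 0.005 0.02 0 0 0 0.05;1 0.01 0.05 0 0 0 0.15;1 0.02 0.1 0 0 0 0.26;1 0.03 0.15 0 0 0 0.38;1 0.04 0.21 0 0 0 0.5;1 0.05 0.27 0 0 0 0.62;1 0.06 0.33 0 0 0 0.74;1 0.07 0.39 0 0 0 0.86;1 0.08 0.43 0 0 0 0.95;1 0.09 0.46 0 0 0 1;1 0.1 0.49 0 0 0 1;1 0.1 0.5 0 0 0 1'; python3 -c "
from workcell import bot;print(bot.get_state()['joints'].round(1).tolist())"
```

```text
clock: 9.9
eef_pos: [0.4212, -0.2991, 0.3601]
tool_rot: [-179.2, -4.1, 66.6]
force: [-0.2, -0.2, -3.8]
grip_width: 0.0086
gripper_force: 108.7
clock: 11.1
eef_pos: [0.4699, -0.0488, 0.3603]
tool_rot: [-179.3, -4.0, 111.4]
force: [0.3, 0.4, -3.7]
grip_width: 0.0083
gripper_force: 108.7
[43.0, 16.0, -50.8, 92.2, 8.8, 79.4, 12.8]
```

```bash
cat > nx.py <<'E'
import sys
from kin import *
from workcell import bot
s=bot.get_state();t0=np.array(s['eef_pos']);R0=Ro.from_euler('xyz',s['tool_rot'],degrees=True)
def sh(t,R,lab=''):print(lab,((np.array(t)-t0)/.5).round(3).tolist(),((R*R0.inv()).as_rotvec(degrees=True)/45).round(3).tolist())
E
cat > n1.py <<'E'
from nx import *
for a in[(45,125,.24),(60,125,.19),(75,125,.175)]:sh(*pose(*a),a)
E
python3 n1.py
```

```text
(45, 125, 0.24) [0.275, 0.364, -0.105] [-0.077, -0.049, 0.345]
(60, 125, 0.19) [0.251, 0.399, -0.156] [-0.374, -0.202, 0.343]
(75, 125, 0.175) [0.22, 0.443, -0.149] [-0.671, -0.355, 0.337]
```

```bash
python3 -m creep '1 0.02 0.03 0 0 0 0.03;1 0.06 0.08 -0.01 -0.01 -0.01 0.08;1 0.11 0.14 -0.03 -0.03 -0.02 0.14;1 0.16 0.2 -0.05 -0.04 -0.03 0.2;1 0.2 0.26 -0.07 -0.06 -0.04 0.26;1 0.24 0.32 -0.09 -0.07 -0.05 0.31;1 0.27 0.355 -0.105 -0.09 -0.055 0.34;1 0.27 0.368 -0.12 -0.15 -0.08 0.345;1 0.263 0.38 -0.135 -0.22 -0.12 0.345;1 0.257 0.39 -0.145 -0.3 -0.16 0.344;1 0.251 0.399 -0.156 -0.374 -0.202 0.343;1 0.251 0.399 -0.156 -0.374 -0.202 0.343'; python3 n1.py; python3 - <<'E'
from h import *
from kin import *
s=snap('scene');t=snap('top')
a=s['frame'][120:300,190:370];b=t['frame'][130:310,100:330]
cv2.imwrite('pics/pour0.png',cv2.resize(np.hstack([a,b]),None,fx=1.9,fy=1.9,interpolation=cv2.INTER_CUBIC)[:,:,::-1])
print(bot.get_state()['joints'].round(1).tolist())
E
```

```text
clock: 12.3
eef_pos: [0.5932, 0.1513, 0.2814]
tool_rot: [-178.9, 15.1, 127.2]
force: [-0.1, 0.2, -3.1]
grip_width: 0.009
gripper_force: 108.3
(45, 125, 0.24) [0.029, -0.036, 0.052] [0.274, 0.19, -0.004]
(60, 125, 0.19) [0.004, -0.001, 0.002] [0.001, -0.002, -0.003]
(75, 125, 0.175) [-0.026, 0.042, 0.009] [-0.272, -0.193, -0.003]
[2.9, 29.0, -45.5, 87.9, 36.5, 76.0, -13.1]
```

View pics/pour0.png

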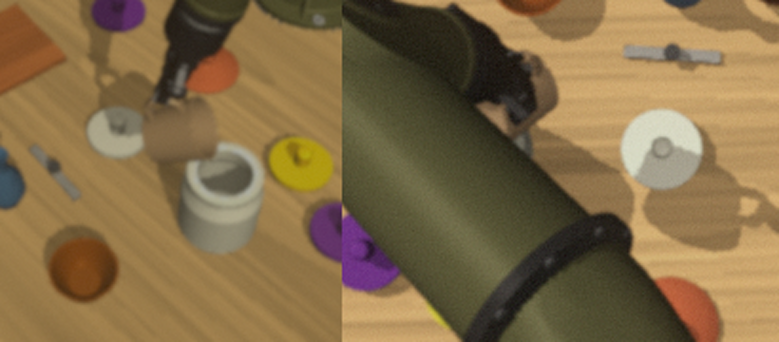

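The scene view shows the tilted mug beside the jar, with its rim running from about (285,172) to (303,202) and the lip just short of the jar mouth. I'll compare that with the predicted pixels.

```bash
cat > n2.py <<'E'
from nx import *
for a in[(75,125,.175),(75,125,.155),(85,125,.152),(95,125,.152),(105,125,.152),(115,125,.152)]:sh(*pose(*a),a)
E
python3 n2.py; python3 - <<'E'
from h import *
from kin import *
s=snap('scene');e=np.array([np.cos(np.radians(125)),np.sin(np.radians(125))]);l=np.array([*(J0-.018*e),.19])
a=np.radians(60);u=np.array([*(e*np.cos(a)),-np.sin(a)]);n=np.array([-e[1],e[0],0]);c=l-.045*u
R=[proj(s,c+.045*(u*np.cos(k)+n*np.sin(k))) for k in np.linspace(0,2*np.pi,40)]
print('lip',proj(s,l),'ctr',proj(s,c),'u',np.ptp(np.array(R),0),np.min(R,0),np.max(R,0),'mouth',proj(s,[*J0,.136]))
E
```

```text
(75, 125, 0.175) [-0.03, 0.048, 0.008] [-0.274, -0.192, 0.003]
(75, 125, 0.155) [-0.03, 0.048, -0.032] [-0.274, -0.192, 0.003]
(85, 125, 0.152) [-0.054, 0.081, -0.022] [-0.456, -0.319, 0.003]
(95, 125, 0.152) [-0.078, 0.115, -0.013] [-0.638, -0.447, 0.003]
(105, 125, 0.152) [-0.103, 0.151, -0.011] [-0.82, -0.574, 0.003]
(115, 125, 0.152) [-0.128, 0.186, -0.017] [-1.002, -0.701, 0.003]
lip [np.float64(303.6901288408761), np.float64(197.3895242927335)] ctr [np.float64(296.4749628671846), np.float64(186.9300615382495)] u [15.49183704 34.5293918 ] [288.49435464 169.72512832] [303.98619169 204.25452012] mouth [np.float64(308.29777076400626), np.float64(210.26791722028062)]
```

```bash
python3 -m creep '1 -0.01 0.016 0.003 -0.09 -0.064 0.001;1 -0.02 0.032 0.006 -0.18 -0.128 0.002;1 -0.03 0.048 0.008 -0.274 -0.192 0.003;1 -0.03 0.048 -0.012 -0.274 -0.192 0.003;1 -0.03 0.048 -0.032 -0.274 -0.192 0.003;1 -0.034 0.053 -0.03 -0.3 -0.213 0.003;1 -0.038 0.059 -0.029 -0.334 -0.234 0.003;1 -0.042 0.064 -0.027 -0.364 -0.255 0.003;1 -0.046 0.07 -0.026 -0.395 -0.276 0.003;1 -0.05 0.076 -0.024 -0.425 -0.298 0.003;1 -0.054 0.081 -0.022 -0.456 -0.319 0.003;1 -0.054 0.081 -0.022 -0.456 -0.319 0.003'
sed -i 's/^for.*/for a in[(88,125,.152),(91,125,.152),(94,125,.152),(97,125,.152),(100,125,.152),(103,125,.152),(109,125,.152),(115,125,.152)]:sh(*pose(*a),a)/' n2.py; python3 n2.py
```

```text
clock: 13.65
eef_pos: [0.5673, 0.1915, 0.2707]
tool_rot: [-177.8, 40.1, 127.8]
force: [0.2, -0.4, -3.3]
grip_width: 0.0089
gripper_force: 108.1
(88, 125, 0.152) [-0.005, 0.005, 0.005] [-0.053, -0.038, -0.005]
(91, 125, 0.152) [-0.012, 0.016, 0.007] [-0.107, -0.076, -0.005]
(94, 125, 0.152) [-0.02, 0.026, 0.01] [-0.162, -0.115, -0.005]
(97, 125, 0.152) [-0.027, 0.037, 0.011] [-0.216, -0.153, -0.005]
(100, 125, 0.152) [-0.034, 0.048, 0.012] [-0.271, -0.191, -0.005]
(103, 125, 0.152) [-0.042, 0.058, 0.012] [-0.325, -0.23, -0.005]
(109, 125, 0.152) [-0.057, 0.08, 0.01] [-0.434, -0.306, -0.005]
(115, 125, 0.152) [-0.072, 0.101, 0.006] [-0.543, -0.383, -0.005]
```

```bash
python3 -m creep '1 -0.005 0.005 0.005 -0.053 -0.038 0;1 -0.005 0.005 0.005 -0.053 -0.038 0;1 -0.012 0.016 0.007 -0.107 -0.076 0;1 -0.012 0.016 0.007 -0.107 -0.076 0;1 -0.012 0.016 0.007 -0.107 -0.076 0;1 -0.02 0.026 0.01 -0.162 -0.115 0;1 -0.02 0.026 0.01 -0.162 -0.115 0;1 -0.02 0.026 0.01 -0.162 -0.115 0;1 -0.027 0.037 0.011 -0.216 -0.153 0;1 -0.027 0.037 0.011 -0.216 -0.153 0;1 -0.027 0.037 0.011 -0.216 -0.153 0;1 -0.027 0.037 0.011 -0.216 -0.153 0'; python3 n2.py
```

```text
clock: 14.85
eef_pos: [0.5551, 0.2076, 0.277]
tool_rot: [-177.2, 51.9, 128.0]
force: [-0.9, 0.2, -2.0]
grip_width: 0.0087
gripper_force: 108.7
(88, 125, 0.152) [0.02, -0.027, -0.008] [0.161, 0.115, 0.0]
(91, 125, 0.152) [0.012, -0.016, -0.005] [0.106, 0.077, 0.0]
(94, 125, 0.152) [0.005, -0.006, -0.003] [0.052, 0.039, 0.0]
(97, 125, 0.152) [-0.003, 0.005, -0.001] [-0.003, 0.001, 0.0]
(100, 125, 0.152) [-0.01, 0.015, -0.001] [-0.057, -0.038, 0.0]
(103, 125, 0.152) [-0.018, 0.026, -0.0] [-0.112, -0.076, 0.0]
(109, 125, 0.152) [-0.033, 0.047, -0.002] [-0.221, -0.152, 0.0]
(115, 125, 0.152) [-0.047, 0.069, -0.007] [-0.33, -0.229, -0.0]
```

```bash
python3 - <<'E'
from h import *
s=bot.get_state();print(s['force'],s['joints'].round(1).tolist())
a=snap('scene','p97s.png');b=snap('wrist','p97w.png')
# whitish round blobs outside
E
```

```text
[-0.9445534   0.17223851 -1.99390835] [-29.0, 34.0, -34.1, 98.5, 61.3, 91.9, -47.6]
```

```bash
python3 -m creep '1 -0.01 0.015 -0.001 -0.057 -0.038 0;1 -0.01 0.015 -0.001 -0.057 -0.038 0;1 -0.018 0.026 0 -0.112 -0.076 0;1 -0.018 0.026 0 -0.112 -0.076 0;1 -0.025 0.037 -0.001 -0.166 -0.114 0;1 -0.033 0.047 -0.002 -0.221 -0.152 0;1 -0.04 0.058 -0.004 -0.275 -0.19 0;1 -0.047 0.069 -0.007 -0.33 -0.229 0;1 -0.047 0.069 -0.007 -0.33 -0.229 0;1 -0.047 0.069 -0.007 -0.33 -0.229 0;1 -0.047 0.069 -0.007 -0.33 -0.229 0'
cat > n3.py <<'E'
from nx import *
for a in[(95,125,.16),(75,125,.185),(60,125,.2),(45,125,.25)]:sh(*pose(*a),a)
print(s['joints'].round(1).tolist(),s['force'])
E
python3 n3.py
```

```text
clock: 16.05
eef_pos: [0.5317, 0.242, 0.2738]
tool_rot: [-174.3, 69.9, 130.5]
force: [-1.1, -1.0, -2.8]
grip_width: 0.0083
gripper_force: 108.6
(95, 125, 0.16) [0.049, -0.071, 0.02] [0.363, 0.255, 0.001]
(75, 125, 0.185) [0.097, -0.139, 0.044] [0.727, 0.509, 0.001]
(60, 125, 0.2) [0.127, -0.183, 0.037] [1.0, 0.701, 0.001]
(45, 125, 0.25) [0.152, -0.217, 0.088] [1.273, 0.892, 0.001]
[-41.8, 42.5, -28.3, 99.2, 66.8, 105.1, -58.9] [-1.08159695 -0.95059071 -2.8488772 ]
```

```bash
python3 -m creep '1 0.016 -0.024 0.007 0.12 0.085 0;1 0.033 -0.048 0.014 0.24 0.17 0;1 0.049 -0.071 0.02 0.363 0.255 0;1 0.065 -0.094 0.028 0.48 0.34 0;1 0.081 -0.117 0.036 0.6 0.425 0;1 0.097 -0.139 0.044 0.727 0.509 0;1 0.107 -0.154 0.042 0.82 0.57 0;1 0.117 -0.168 0.04 0.91 0.64 0;1 0.127 -0.183 0.037 1 0.701 0;1 0.127 -0.183 0.037 1 0.701 0'
cat > n4.py <<'E'
from nx import *
from p import go,o
W=[([.59,.15,.33],o(45,125)),([.47,-.05,.36],o(45,110)),([.42,-.3,.36],o(45,65)),([.42,-.3,.36],o(25,25)),([.471,-.2895,.2476],R45),([.471,-.2895,.0685],R45)]
for w in W[:2]:sh(*w)
print(s['joints'].round(1).tolist(),s['force'])
go(np.array(s['joints']),W)
E
python3 n4.py
```

```text
clock: 17.05
eef_pos: [0.5972, 0.1448, 0.2927]
tool_rot: [-179.0, 15.2, 126.5]
force: [0.8, -1.0, -2.7]
grip_width: 0.0083
gripper_force: 109.4
 [-0.014, 0.01, 0.075] [0.276, 0.193, 0.011]
 [-0.254, -0.39, 0.135] [0.3, 0.156, -0.32]
[2.6, 28.4, -44.4, 86.9, 35.7, 76.7, -12.0] [ 0.76355591 -1.00184655 -2.73181689]
[11, 30, -49, 78, 23, 83, 0] err 0.0 0.0
[40, 14, -48, 94, 11, 78, 12] err 0.0 0.0
[56, 16, -33, 88, 9, 78, 0] err 0.0 0.0
[67, 12, -27, 97, -14, 65, -17] err 0.0 0.0
[83, 23, -39, 119, -52, 36, 22] err 0.0 0.0
[89, 50, -55, 129, -72, 10, 55] err 0.038 6.1
```

```bash
python3 -m creep '1 -0.004 0.003 0.02 0.07 0.05 0;1 -0.009 0.006 0.05 0.17 0.12 0;1 -0.014 0.01 0.075 0.276 0.193 0;1 -0.03 -0.03 0.085 0.28 0.19 -0.02;1 -0.06 -0.08 0.1 0.28 0.19 -0.06;1 -0.1 -0.14 0.11 0.28 0.18 -0.11;1 -0.14 -0.2 0.12 0.29 0.18 -0.17;1 -0.18 -0.26 0.13 0.29 0.17 -0.22;1 -0.21 -0.32 0.135 0.3 0.16 -0.27;1 -0.24 -0.37 0.135 0.3 0.156 -0.31;1 -0.254 -0.39 0.135 0.3 0.156 -0.32;1 -0.254 -0.39 0.135 0.3 0.156 -0.32'
python3 - <<'E'
from h import *
w=snap('wrist');s=snap('scene');t=snap('top')
a=cv2.resize(s['frame'][180:260,260:350],None,fx=4,fy=4,interpolation=cv2.INTER_CUBIC)
b=cv2.resize(t['frame'][165:245,130:215],None,fx=4,fy=4,interpolation=cv2.INTER_CUBIC)
top=np.hstack([a,b]);bot_=cv2.resize(w['frame'],(373,280))
sc=cv2.resize(s['frame'][100:310,130:400],(327,254));r=np.zeros((280,700,3),np.uint8);r[:,:373]=bot_;r[:254,373:]=sc
cv2.imwrite('pics/chk.png',np.vstack([top,r])[:,:,::-1])
E
sed -i 's/^for w.*/for w in W[2:4]:sh(*w)/; s/^go.*/go(np.array(s["joints"]),W[2:])/' n4.py; python3 n4.py
```

```text
clock: 18.25
eef_pos: [0.4665, -0.0452, 0.3595]
tool_rot: [-179.5, 0.1, 112.3]
force: [0.4, 0.6, -2.9]
grip_width: 0.0086
gripper_force: 109.5
 [-0.096, -0.515, 0.001] [-0.002, 0.003, -1.016]
 [-0.096, -0.515, 0.001] [0.452, -0.18, -1.883]
[39.6, 13.7, -48.5, 94.3, 10.6, 77.1, 12.0] [ 0.54026919  0.28620019 -2.34522291]
[56, 16, -33, 88, 9, 78, 0] err 0.0 0.0
[67, 12, -27, 97, -14, 65, -17] err 0.0 0.0
[83, 23, -39, 119, -52, 36, 22] err 0.0 0.0
[89, 50, -55, 129, -72, 10, 55] err 0.038 6.1
```

View pics/chk.png

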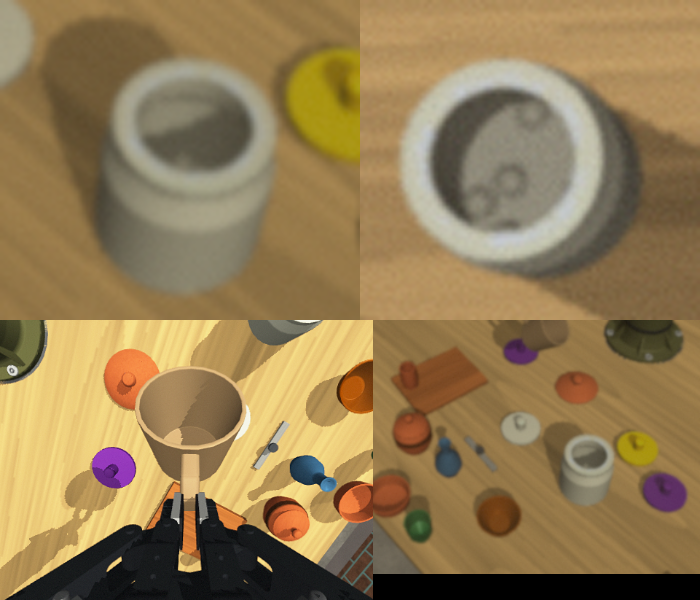

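The mug is empty, balls show on the jar floor, and none lie on the bench. Now I'll carry the mug back to the board.

```bash
python3 -m creep '1 -0.005 -0.02 0 0 0 -0.04;1 -0.01 -0.06 0 0 0 -0.12;1 -0.02 -0.11 0 0 0 -0.22;1 -0.03 -0.17 0 0 0 -0.33;1 -0.045 -0.23 0 0 0 -0.45;1 -0.055 -0.29 0 0 0 -0.57;1 -0.065 -0.35 0 0 0 -0.69;1 -0.075 -0.41 0 0 0 -0.8;1 -0.085 -0.46 0 0 0 -0.9;1 -0.093 -0.5 0 0 0 -0.97;1 -0.096 -0.515 0 0 0 -1;1 -0.096 -0.515 0 0 0 -1'
cat > n5.py <<'E'
from nx import *
from p import go,o
Rg=Ro.from_euler('xyz',[178.7,-45,22.0],degrees=True)
W=[([.42,-.3,.36],o(45,25)),([.42,-.3,.36],o(20,20)),([.4705,-.2899,.25],Rg),([.4705,-.2899,.0695],Rg)]
for w in W:sh(*w)
print(s['joints'].round(1).tolist(),s['force'])
go(np.array(s['joints']),W)
# alternative final tilts on the board
E
python3 n5.py
```

```text
clock: 19.6
eef_pos: [0.4194, -0.3019, 0.3588]
tool_rot: [-179.6, -0.0, 67.4]
force: [0.8, 0.1, -2.4]
grip_width: 0.0085
gripper_force: 109.5
 [0.001, 0.004, 0.002] [-0.001, 0.003, -0.899]
 [0.001, 0.004, 0.002] [0.386, -0.416, -0.994]
 [0.102, 0.024, -0.218] [0.694, -0.755, -0.97]
 [0.102, 0.024, -0.579] [0.694, -0.755, -0.97]
[56.6, 16.5, -32.7, 88.4, 9.0, 78.2, 0.4] [ 0.77616917  0.1368886  -2.37620418]
[51, 16, -25, 88, 6, 78, -37] err 0.0 0.0
[69, 10, -25, 101, -21, 61, -14] err 0.0 0.0
[81, 22, -36, 119, -53, 37, 23] err 0.0 0.0
[88, 49, -54, 129, -78, 10, 61] err 0.03 4.8
```

```bash
cat > n6.py <<'E'
from nx import *
from p import go
Rg=Ro.from_euler('xyz',[178.7,-45,22.0],degrees=True);q=np.array(s['joints'])
M=np.array([.543,-.263])
for psi in(19.5,40,60,75):
    Z=Ro.from_euler('z',psi-19.5,degrees=True);R=Z*Rg
    off=np.array([-.077,0,0]);e=np.array([np.cos(np.radians(psi)),np.sin(np.radians(psi))])
    t=lambda z:np.array([*(M-.077*e),z])
    S=iks(t(.0695),R,n=12);m=sorted(S,key=lambda q:-np.min(np.minimum(q-LO,HI-q)))
    print(psi,len(S),m and (m[0].round(0).tolist(),np.min(np.minimum(m[0]-LO,HI-m[0])).round(1)))
    a,_=FK(q);go(q,[(t(.36)*[1,1,1],Ro.from_rotvec(-np.radians(25)*np.array([-e[1],e[0],0]))*pose(45,psi)[1]),(t(.25),R),(t(.16),R),(t(.0695),R)])
E
python3 n6.py
```

```text
19.5 9 ([98.0, 64.0, -79.0, 128.0, 83.0, 21.0, -99.0], np.float64(3.2))
[65, 13, -28, 98, -18, 59, -22] err 0.0 0.0
[84, 23, -40, 119, -51, 36, 21] err 0.0 0.0
[86, 34, -46, 125, -58, 21, 34] err 0.0 0.0
[89, 49, -55, 129, -76, 10, 59] err 0.036 5.8
40 7 ([58.0, 43.0, -4.0, 112.0, -60.0, 51.0, 58.0], np.float64(27.1))
[67, 21, -32, 88, -15, 70, -6] err 0.0 0.0
[81, 32, -39, 103, -32, 53, 19] err 0.0 0.0
[80, 40, -39, 108, -32, 43, 25] err 0.0 0.0
[80, 49, -39, 111, -32, 33, 31] err 0.0 0.0
60 7 ([59.0, 49.0, -10.0, 94.0, -39.0, 63.0, 49.0], np.float64(48.6))
[65, 29, -35, 75, -9, 82, 6] err 0.0 0.0
[75, 41, -40, 86, -20, 71, 21] err 0.0 0.0
[74, 47, -39, 90, -18, 63, 25] err 0.0 0.0
[74, 54, -38, 93, -16, 55, 29] err 0.0 0.0
75 7 ([61.0, 55.0, -23.0, 80.0, -20.0, 72.0, 41.0], np.float64(40.3))
[61, 35, -37, 66, -4, 91, 15] err 0.0 0.0
[69, 48, -41, 72, -13, 86, 24] err 0.0 0.0
[69, 53, -40, 77, -11, 77, 28] err 0.0 0.0
[68, 59, -38, 80, -8, 70, 31] err 0.0 0.0
```

```bash
cat > n7.py <<'E'
from nx import *
Rg=Ro.from_euler('z',40.5,degrees=True)*Ro.from_euler('xyz',[178.7,-45,22.0],degrees=True)
e=np.array([.5,.866]);t=lambda z:[*(np.array([.543,-.263])-.077*e),z]
for z in(.25,.15,.09,.075,.0695,.066):sh(t(z),Rg,z)
E
python3 n7.py
```

```text
0.25 [0.17, -0.056, -0.218] [0.89, -0.456, -0.118]
0.15 [0.17, -0.056, -0.418] [0.89, -0.456, -0.118]
0.09 [0.17, -0.056, -0.538] [0.89, -0.456, -0.118]
0.075 [0.17, -0.056, -0.568] [0.89, -0.456, -0.118]
0.0695 [0.17, -0.056, -0.579] [0.89, -0.456, -0.118]
0.066 [0.17, -0.056, -0.586] [0.89, -0.456, -0.118]
```

```bash
python3 -m creep '1 0.017 -0.005 -0.02 0.09 -0.046 -0.01;1 0.034 -0.011 -0.04 0.18 -0.09 -0.02;1 0.05 -0.017 -0.06 0.27 -0.14 -0.04;1 0.07 -0.022 -0.08 0.36 -0.18 -0.05;1 0.085 -0.028 -0.1 0.45 -0.23 -0.06;1 0.1 -0.034 -0.12 0.54 -0.27 -0.07;1 0.12 -0.04 -0.15 0.63 -0.32 -0.08;1 0.135 -0.045 -0.18 0.72 -0.37 -0.09;1 0.15 -0.05 -0.2 0.8 -0.41 -0.105;1 0.16 -0.053 -0.21 0.86 -0.44 -0.115;1 0.17 -0.056 -0.218 0.89 -0.456 -0.118;1 0.17 -0.056 -0.218 0.89 -0.456 -0.118' && python3 -m creep '1 0 0 -0.03 0 0 0;1 0 0 -0.07 0 0 0;1 0 0 -0.12 0 0 0;1 0 0 -0.17 0 0 0;1 0 0 -0.22 0 0 0;1 0 0 -0.26 0 0 0;1 0 0 -0.29 0 0 0;1 0 0 -0.31 0 0 0;1 0 0 -0.32 0 0 0;1 0 0 -0.32 0 0 0'; python3 n7.py
```

```text
clock: 20.8
eef_pos: [0.505, -0.329, 0.2492]
tool_rot: [178.7, -45.0, 62.6]
force: [-0.4, 0.8, -2.3]
grip_width: 0.0086
gripper_force: 110.1
clock: 21.8
eef_pos: [0.5048, -0.3291, 0.0901]
tool_rot: [178.6, -45.0, 62.7]
force: [-0.3, 0.9, -2.1]
grip_width: 0.0084
gripper_force: 110.1
0.25 [-0.001, -0.001, 0.32] [0.001, 0.001, -0.002]
0.15 [-0.001, -0.001, 0.12] [0.001, 0.001, -0.002]
0.09 [-0.001, -0.001, -0.0] [0.001, 0.001, -0.002]
0.075 [-0.001, -0.001, -0.03] [0.001, 0.001, -0.002]
0.0695 [-0.001, -0.001, -0.041] [0.001, 0.001, -0.002]
0.066 [-0.001, -0.001, -0.048] [0.001, 0.001, -0.002]
```

```bash
python3 - <<'E'
from h import *
a=cv2.imread('pics/w2.png');b=snap('wrist','w3.png')['frame'][:,:,::-1]
for n,(x0,x1,y0,y1) in dict(handle=(240,282,175,232),rimL=(180,215,70,170),rimR=(310,345,70,170),rimfront=(215,310,140,182)).items():
    r=cv2.matchTemplate(np.ascontiguousarray(b[y0-20:y1+20,x0-20:x1+20]),a[y0:y1,x0:x1],cv2.TM_CCOEFF_NORMED);_,v,_,l=cv2.minMaxLoc(r);print(n,v,l[0]-20,l[1]-20)
E
```

```text
handle 0.9316298961639404 0 -1
rimL 0.9072462916374207 3 3
rimR 0.5508810877799988 -2 2
rimfront 0.619352400302887 0 0
```

```bash
python3 -m creep '1 0 0 -0.008 0 0 0;1 0 0 -0.016 0 0 0;1 0 0 -0.024 0 0 0;1 0 0 -0.03 0 0 0;1 0 0 -0.035 0 0 0;1 0 0 -0.038 0 0 0;1 0 0 -0.041 0 0 0;1 0 0 -0.041 0 0 0'
```

```text
clock: 22.65
eef_pos: [0.5047, -0.3293, 0.0696]
tool_rot: [178.6, -45.0, 62.6]
force: [-0.2, -0.4, -0.9]
grip_width: 0.0084
gripper_force: 109.7
```

```bash
python3 -m creep '1 0 0 -0.001 0 0 0;1 0 0 -0.002 0 0 0;1 0 0 -0.003 0 0 0;1 0 0 -0.003 0 0 0'
```

```text
clock: 23.05
eef_pos: [0.5048, -0.3294, 0.0682]
tool_rot: [178.6, -45.0, 62.6]
force: [-0.2, -1.3, -0.4]
grip_width: 0.0085
gripper_force: 109.7
```

```bash
python3 -m creep '1 0 0 -0.001 0 0 0;1 0 0 -0.002 0 0 0;1 0 0 -0.003 0 0 0;1 0 0 -0.003 0 0 0'
```

```text
clock: 23.45
eef_pos: [0.5049, -0.3295, 0.0675]
tool_rot: [178.5, -45.0, 62.7]
force: [-2.5, -3.2, 6.9]
grip_width: 0.0083
gripper_force: 110.6
```

```bash
python3 -m creep '0.5 0 0 0 0 0 0;0 0 0 0 0 0 0;-0.5 0 0 0 0 0 0;-0.5 0 0 0 0 0 0;-0.5 0 0 0 0 0 0;-0.5 -0.02 -0.035 0.04 0 0 0;-0.5 -0.05 -0.087 0.1 0 0 0;-0.5 -0.085 -0.147 0.17 0 0 0;-0.5 -0.12 -0.208 0.24 0 0 0;-0.5 -0.14 -0.24 0.3 0 0 0;-0.5 -0.14 -0.24 0.36 0 0 0;-0.5 -0.14 -0.24 0.36 0 0 0' 60
python3 - <<'E'
from h import *
for n in('top','scene'):
    s=snap(n,'rel_%s.png'%n)
    print(n,'mug',circfit(s,(.543,-.263),[(.043,.094,1)],.012),circfit(s,(.543,-.263),[(.045,.094,1),(.041,.094,-1)],.012),'jar',circfit(s,(.537,.234),[(.040,.136,-1)],.01),'lid',circfit(s,(.533,.008),[(.052,.02,1)],.01))
E
cat > n8.py <<'E'
from nx import *
from p import go
Rd=Ro.from_euler('xyz',[180,0,62.6],degrees=True)
L=np.array([.5325,.008])
W=[([.48,-.3,.3],Rd),([*L,.2],Rd),([*L,.05],Rd),([*L,.3],Rd),([.537,.234,.3],Rd),([.537,.234,.16],Rd)]
for w in W[:2]:sh(*w)
go(np.array(s['joints']),W)
E
python3 n8.py
```

```text
clock: 24.65
eef_pos: [0.4357, -0.4505, 0.251]
tool_rot: [178.1, -44.8, 62.9]
force: [1.4, 0.7, 0.5]
grip_width: 0.0642
gripper_force: 0.0
top mug (array([ 0.53  , -0.2732]), np.float64(1.1)) (array([ 0.5413, -0.2619]), np.float64(27.5)) jar (array([0.5355, 0.2334]), np.float64(39.1)) lid (array([0.5311, 0.0068]), np.float64(31.9))
scene mug (array([ 0.5627, -0.2821]), np.float64(0.5)) (array([ 0.5434, -0.2592]), np.float64(1.7)) jar (array([0.5382, 0.2349]), np.float64(29.9)) lid (array([0.5337, 0.009 ]), np.float64(16.7))
 [0.09, 0.298, 0.106] [-0.873, 0.486, 0.011]
 [0.195, 0.914, -0.094] [-0.873, 0.486, 0.011]
[48, 22, -28, 89, 11, 72, -9] err 0.0 0.0
[17, 25, -30, 103, 15, 57, -46] err 0.0 0.0
[13, 35, -24, 112, 23, 37, -54] err 0.0 0.0
[19, 20, -32, 93, 11, 70, -43] err 0.0 0.0
[-4, 25, -34, 86, 14, 74, -67] err 0.0 0.0
[-6, 32, -32, 98, 20, 56, -72] err 0.0 0.0
```

The mug stands upright on the board and the jar has not moved. The lid-to-jar offset is the same in both cameras, (+4.5, +226) mm. On to the lid.

```bash
python3 -m creep '-0.5 0.02 0.08 0.06 -0.15 0.08 0;-0.5 0.05 0.17 0.09 -0.3 0.17 0;-0.5 0.07 0.24 0.1 -0.45 0.25 0;-0.5 0.09 0.298 0.106 -0.6 0.33 0;-0.5 0.11 0.38 0.106 -0.75 0.42 0;-0.5 0.12 0.46 0.106 -0.873 0.486 0.011;-0.5 0.14 0.55 0.1 -0.873 0.486 0.011;-0.5 0.155 0.64 0.06 -0.873 0.486 0.011;-0.5 0.17 0.73 0.02 -0.873 0.486 0.011;-0.5 0.185 0.82 -0.04 -0.873 0.486 0.011;-0.5 0.195 0.89 -0.1 -0.873 0.486 0.011;-0.5 0.195 0.914 -0.16 -0.873 0.486 0.011' && python3 -m creep '-0.5 0 0 0 0 0 0;-0.5 0 0 0 0 0 0'
python3 - <<'E'
from h import *
w=snap('wrist','w4.png')
print(proj(w,[.5325,.008,.05]))
print(circfit(w,(.5325,.008),[(.052,.02,1)],.012),circfit(w,(.5325,.008),[(.013,.05,1)],.012),circfit(w,(.5325,.008),[(.052,.02,1),(.013,.05,1)],.012))
E
python3 n8.py|head -2
```

```text
clock: 25.95
eef_pos: [0.5315, 0.0132, 0.1647]
tool_rot: [-179.9, -0.1, 63.0]
force: [0.5, -0.3, -0.6]
grip_width: 0.0641
gripper_force: 0.0
clock: 26.15
eef_pos: [0.5314, 0.0075, 0.1658]
tool_rot: [-179.9, 0.1, 62.6]
force: [0.6, -0.4, -0.3]
grip_width: 0.0644
gripper_force: 0.0
[np.float64(261.13785886799303), np.float64(189.6708355507481)]
(array([0.5321, 0.007 ]), np.float64(40.0)) (array([0.5326, 0.0084]), np.float64(11.7)) (array([0.5327, 0.0083]), np.float64(51.6))
 [-0.104, -0.614, 0.266] [-0.0, -0.001, 0.001]
 [0.001, 0.002, 0.066] [-0.0, -0.001, 0.001]
```

```bash
python3 -m creep '-0.5 0.002 0.001 -0.05 0 0 0;-0.5 0.002 0.001 -0.11 0 0 0;-0.5 0.002 0.001 -0.17 0 0 0;-0.5 0.002 0.001 -0.21 0 0 0;-0.5 0.002 0.001 -0.232 0 0 0;-0.5 0.002 0.001 -0.232 0 0 0;0 0.002 0.001 -0.232 0 0 0;0.3 0.002 0.001 -0.232 0 0 0;0.6 0.002 0.001 -0.232 0 0 0;1 0.002 0.001 -0.232 0 0 0;1 0.002 0.001 -0.232 0 0 0;1 0.002 0.001 -0.232 0 0 0' 60
```

```text
clock: 27.4
eef_pos: [0.5338, 0.0083, 0.0521]
tool_rot: [179.9, -0.1, 62.6]
force: [-2.1, -0.9, 8.2]
grip_width: 0.0206
gripper_force: 58.4
```

```bash
python3 -m creep '1 0 0 0.01 0 0 0;1 0 0 0.03 0 0 0;1 0 0 0.07 0 0 0;1 0 0 0.12 0 0 0;1 0 0 0.18 0 0 0;1 0 0 0.24 0 0 0;1 0 0 0.3 0 0 0;1 0 0 0.35 0 0 0;1 0 0 0.39 0 0 0;1 0 0 0.4 0 0 0;1 0 0 0.4 0 0 0' 80 && python3 -m creep '1 0 0.01 0 0 0 0;1 0.001 0.03 0 0 0 0;1 0.001 0.07 0 0 0 0;1 0.002 0.12 0 0 0 0;1 0.003 0.18 0 0 0 0;1 0.004 0.24 0 0 0 0;1 0.005 0.3 0 0 0 0;1 0.006 0.35 0 0 0 0;1 0.007 0.4 0 0 0 0;1 0.008 0.43 0 0 0 0;1 0.008 0.447 0 0 0 0;1 0.008 0.452 0 0 0 0' && python3 -m creep '1 0 0 0 0 0 0;1 0 0 0 0 0 0'
python3 - <<'E'
from h import *
t=np.array(bot.get_state()['eef_pos']);z=t[2]-.0521;print(t)
for n in('top','scene','wrist'):
    s=snap(n,'lidup_%s.png'%n)
    print(n,'lid',circfit(s,(.537,.234),[(.052,.02+z,1)],.012),circfit(s,(.537,.234),[(.052,.02+z,1),(.013,.05+z,1)],.012))
E
```

```text
clock: 28.5
eef_pos: [0.5334, 0.0082, 0.2513]
tool_rot: [179.9, -0.1, 62.6]
force: [0.7, -0.8, -0.8]
grip_width: -0.0004
gripper_force: 0.0
clock: 29.7
eef_pos: [0.5368, 0.235, 0.2501]
tool_rot: [-179.9, -0.0, 62.6]
force: [-0.1, 0.6, -0.1]
grip_width: 0.0
gripper_force: 0.0
clock: 29.9
eef_pos: [0.5374, 0.233, 0.2505]
tool_rot: [180.0, 0.0, 62.5]
force: [-0.0, 0.4, -0.4]
grip_width: -0.0002
gripper_force: 0.0
[0.53741888 0.23301421 0.25049134]
top lid (array([0.5253, 0.2155]), np.float64(15.4)) (array([0.5371, 0.2068]), np.float64(28.3))
scene lid (array([0.5405, 0.2302]), np.float64(5.2)) (array([0.505 , 0.2435]), np.float64(15.9))
wrist lid (array([0.5451, 0.246 ]), np.float64(10.2)) (array([0.5443, 0.2444]), np.float64(27.2))
```

The lid slipped out of the grip while rising. I'll find where it lies now.

```bash
python3 - <<'E'
from h import *
for n in('top','scene'):
    s=snap(n,'slip_%s.png'%n)
    print(n,circfit(s,(.5325,.008),[(.052,.02,1)],.03),circfit(s,(.5325,.008),[(.052,.02,1),(.013,.05,1)],.03),'jar',circfit(s,(.537,.234),[(.040,.136,-1)],.01),
     'mug',circfit(s,(.542,-.262),[(.045,.094,1),(.041,.094,-1)],.012))
s=bot.get_state();print(s['joints'].round(1).tolist())
E
```

```text
top (array([0.5313, 0.0068]), np.float64(33.7)) (array([0.5331, 0.0084]), np.float64(36.7)) jar (array([0.5346, 0.2325]), np.float64(18.0)) mug (array([ 0.5414, -0.2619]), np.float64(32.9))
scene (array([0.534 , 0.0089]), np.float64(17.6)) (array([0.5342, 0.01  ]), np.float64(26.0)) jar (array([0.5383, 0.2349]), np.float64(30.7)) mug (array([ 0.5432, -0.2591]), np.float64(2.0))
[-4.7, 27.0, -33.4, 90.5, 15.7, 67.1, -68.8]
```

```bash
python3 -m creep '-0.5 -0.001 -0.05 0 0 0 0;-0.5 -0.002 -0.13 0 0 0 0;-0.5 -0.004 -0.21 0 0 0 0;-0.5 -0.006 -0.29 -0.03 0 0 0;-0.5 -0.007 -0.36 -0.08 0 0 0;-0.5 -0.008 -0.42 -0.14 0 0 0;-0.5 -0.009 -0.449 -0.2 0 0 0;-0.5 -0.009 -0.449 -0.2 0 0 0;-0.5 -0.009 -0.449 -0.2 0 0 0' && python3 - <<'E'
from h import *
w=snap('wrist','w5.png');st=bot.get_state();print(st['eef_pos'],((np.array([.533,.0085,.045])-st['eef_pos'])/.5).round(4))
for r in [((.052,.02,1),),((.013,.05,1),),((.013,.021,1),)]:print(circfit(w,(.533,.0085),list(r),.012))
E
```

```text
clock: 31.05
eef_pos: [0.5328, 0.0105, 0.1512]
tool_rot: [-180.0, -0.1, 62.6]
force: [1.0, 1.2, 0.3]
grip_width: 0.0638
gripper_force: 0.0
[0.53347248 0.01138813 0.15198385] [-0.0009 -0.0058 -0.214 ]
(array([0.5322, 0.007 ]), np.float64(40.0))
(array([0.533 , 0.0083]), np.float64(12.4))
(array([0.5282, 0.0009]), np.float64(26.9))
```

```bash
python3 -m creep '-0.5 0 0 -0.05 0 0 0;-0.5 0 0 -0.1 0 0 0;-0.5 0 0 -0.15 0 0 0;-0.5 0 0 -0.19 0 0 0;-0.5 0 0 -0.21 0 0 0;-0.5 0 0 -0.21 0 0 0;-0.5 0 0 -0.21 0 0 0;-0.5 0 0 -0.21 0 0 0'; python3 -c "
from workcell import bot;s=bot.get_state();print(s['eef_pos'])"
```

```text
clock: 31.9
eef_pos: [0.5336, 0.0102, 0.047]
tool_rot: [179.9, -0.1, 62.6]
force: [0.0, 0.4, -0.5]
grip_width: 0.0643
gripper_force: 0.0
[0.53363929 0.01023499 0.0469748 ]
```

```bash
python3 -m creep '0 0 -0.003 -0.003 0 0 0;0.2 0 -0.003 -0.003 0 0 0;0.4 0 -0.003 -0.003 0 0 0;0.6 0 -0.003 -0.003 0 0 0;1 0 -0.003 -0.003 0 0 0;1 0 -0.003 -0.003 0 0 0;1 0 -0.003 -0.003 0 0 0;1 0 -0.003 -0.003 0 0 0' 100 && python3 -m creep '1 0 0 0.002 0 0 0;1 0 0 0.004 0 0 0;1 0 0 0.008 0 0 0;1 0 0 0.012 0 0 0;1 0 0 0.02 0 0 0;1 0 0 0.02 0 0 0'
```

```text
clock: 32.7
eef_pos: [0.533, 0.008, 0.045]
tool_rot: [179.9, -0.0, 62.6]
force: [-2.2, -1.3, 8.9]
grip_width: 0.0212
gripper_force: 97.8
clock: 33.3
eef_pos: [0.5329, 0.0084, 0.0546]
tool_rot: [180.0, -0.1, 62.6]
force: [0.5, -0.7, -2.6]
grip_width: 0.0216
gripper_force: 98.3
```

```bash
python3 -m creep '1 0 0 0.02 0 0 0;1 0 0 0.05 0 0 0;1 0 0 0.09 0 0 0;1 0 0 0.13 0 0 0;1 0 0 0.17 0 0 0;1 0 0 0.21 0 0 0;1 0 0 0.25 0 0 0;1 0 0 0.29 0 0 0;1 0 0 0.33 0 0 0;1 0 0 0.36 0 0 0;1 0 0 0.38 0 0 0;1 0 0 0.38 0 0 0' && python3 -m creep '1 0 0.01 0 0 0 0;1 0.001 0.03 0 0 0 0;1 0.001 0.07 0 0 0 0;1 0.002 0.12 0 0 0 0;1 0.003 0.18 0 0 0 0;1 0.004 0.24 0 0 0 0;1 0.005 0.3 0 0 0 0;1 0.006 0.35 0 0 0 0;1 0.007 0.4 0 0 0 0;1 0.008 0.43 0 0 0 0;1 0.008 0.447 0 0 0 0;1 0.008 0.452 0 0 0 0' && python3 -m creep '1 0 0 0 0 0 0;1 0 0 0 0 0 0;1 0 0 0 0 0 0'
python3 - <<'E'
from h import *
t=np.array(bot.get_state()['eef_pos']);z=t[2]-.045;print(t)
for n in('top','scene','wrist'):
    s=snap(n,'lidup2_%s.png'%n)
    print(n,'lid',circfit(s,(.537,.234),[(.052,.02+z,1)],.012),circfit(s,(.537,.234),[(.052,.02+z,1),(.052,.009+z,1)],.012))
E
```

```text
clock: 34.5
eef_pos: [0.5331, 0.0085, 0.2456]
tool_rot: [179.9, -0.1, 62.6]
force: [-0.1, -0.0, -3.2]
grip_width: 0.021
gripper_force: 98.4
clock: 35.7
eef_pos: [0.5363, 0.2351, 0.2437]
tool_rot: [-180.0, -0.0, 62.6]
force: [-0.4, 0.6, -2.0]
grip_width: 0.0211
gripper_force: 98.4
clock: 36.0
eef_pos: [0.537, 0.233, 0.2441]
tool_rot: [180.0, -0.0, 62.5]
force: [-0.6, -0.3, -2.4]
grip_width: 0.0212
gripper_force: 98.4
[0.53696317 0.23303322 0.24411814]
top lid (array([0.5251, 0.2182]), np.float64(11.9)) (array([0.5253, 0.219 ]), np.float64(23.6))
scene lid (array([0.5377, 0.2329]), np.float64(20.6)) (array([0.5345, 0.2309]), np.float64(36.1))
wrist lid (array([0.5352, 0.2304]), np.float64(27.4)) (array([0.5346, 0.2291]), np.float64(48.6))
```

```bash
python3 -m creep '1 0.001 0.003 -0.01 0 0 0;1 0.001 0.003 -0.03 0 0 0;1 0.001 0.003 -0.05 0 0 0;1 0.001 0.003 -0.07 0 0 0;1 0.001 0.003 -0.09 0 0 0;1 0.001 0.003 -0.105 0 0 0;1 0.001 0.003 -0.11 0 0 0;1 0.001 0.003 -0.115 0 0 0;1 0.001 0.003 -0.12 0 0 0;1 0.001 0.003 -0.124 0 0 0;1 0.001 0.003 -0.124 0 0 0' && python3 -m creep '1 0 0 -0.003 0 0 0;1 0 0 -0.006 0 0 0;1 0 0 -0.009 0 0 0;1 0 0 -0.012 0 0 0;1 0 0 -0.014 0 0 0;1 0 0 -0.014 0 0 0'
```

```text
clock: 37.25
eef_pos: [0.5371, 0.2357, 0.1821]
tool_rot: [-180.0, -0.0, 62.6]
force: [0.7, 0.4, -2.5]
grip_width: 0.0212
gripper_force: 98.4
clock: 37.85
eef_pos: [0.5371, 0.2358, 0.1749]
tool_rot: [-180.0, -0.0, 62.6]
force: [-0.8, -0.1, -2.1]
grip_width: 0.0209
gripper_force: 98.4
```

```bash
python3 -m creep '1 0 0 -0.002 0 0 0;1 0 0 -0.004 0 0 0;1 0 0 -0.005 0 0 0;1 0 0 -0.006 0 0 0;1 0 0 -0.007 0 0 0;1 0 0 -0.007 0 0 0'
```

```text
clock: 38.45
eef_pos: [0.5371, 0.2358, 0.1721]
tool_rot: [180.0, -0.0, 62.6]
force: [-1.8, -1.4, 3.3]
grip_width: 0.0215
gripper_force: 98.8
```

Seated, with contact at exactly the expected height of 0.172. I'll release slowly and rise.

```bash
python3 -m creep '0.5 0 0 0 0 0 0;0 0 0 0 0 0 0;-0.4 0 0 0 0 0 0;-0.4 0 0 0 0 0 0;-0.4 0 0 0 0 0 0;-0.4 0 0 0.02 0 0 0;-0.4 0 0 0.06 0 0 0;-0.4 0 0 0.12 0 0 0;-0.4 0 0 0.2 0 0 0;-0.4 -0.05 -0.05 0.26 0 0 0;-0.4 -0.13 -0.13 0.3 0 0 0;-0.4 -0.2 -0.2 0.3 0 0 0' && python3 -m creep '-0.4 -0.08 -0.1 0 0 0 0;-0.4 -0.16 -0.2 0 0 0 0;-0.4 -0.2 -0.3 0 0 0 0;-0.4 -0.2 -0.3 0 0 0 0;-0.4 -0.2 -0.3 0 0 0 0'
python3 - <<'E'
from h import *
for n in('top','scene'):
    s=snap(n,'end_%s.png'%n)
    print(n,'lid seated',circfit(s,(.537,.234),[(.052,.147,1)],.012),circfit(s,(.537,.234),[(.013,.177,1)],.012),circfit(s,(.537,.234),[(.052,.147,1),(.013,.177,1)],.012),'jar body',circfit(s,(.537,.234),[(.056,.136,1)],.012),
    'mug',circfit(s,(.542,-.262),[(.045,.094,1),(.041,.094,-1)],.012))
    a=cv2.imread('pics/a_%s.png'%n).astype(int);d=np.abs(a-s['frame'][:,:,::-1]).max(2)>45
    k,l,st,c=cv2.connectedComponentsWithStats(cv2.morphologyEx(d.astype(np.uint8),cv2.MORPH_OPEN,np.ones((3,3))))
    print([(st[i][:4].tolist()) for i in range(1,k) if st[i][4]>15])
E
```

```text
clock: 39.65
eef_pos: [0.4434, 0.1425, 0.3236]
tool_rot: [179.9, -0.2, 62.6]
force: [0.1, -1.9, 0.2]
grip_width: 0.0598
gripper_force: 0.0
clock: 40.15
eef_pos: [0.3416, -0.011, 0.3219]
tool_rot: [179.9, 0.1, 62.2]
force: [-0.5, 0.8, 0.4]
grip_width: 0.0597
gripper_force: 0.0
top lid seated (array([0.5361, 0.2349]), np.float64(32.1)) (array([0.5372, 0.2406]), np.float64(8.9)) (array([0.5366, 0.2361]), np.float64(38.3)) jar body (array([0.5363, 0.2342]), np.float64(23.9)) mug (array([ 0.5413, -0.2619]), np.float64(28.6))
[[147, 187, 36, 35], [247, 188, 45, 45], [409, 207, 4, 5], [395, 218, 5, 6], [247, 266, 116, 118]]
scene lid seated (array([0.5368, 0.2353]), np.float64(19.9)) (array([0.5393, 0.2386]), np.float64(10.9)) (array([0.5378, 0.2367]), np.float64(29.5)) jar body (array([0.536 , 0.2328]), np.float64(16.5)) mug (array([ 0.5433, -0.2592]), np.float64(1.8))
[[334, 10, 12, 22], [210, 12, 5, 5], [242, 16, 5, 4], [275, 19, 52, 67], [386, 29, 8, 7], [222, 32, 5, 6], [341, 33, 4, 9], [229, 36, 4, 5], [234, 39, 13, 11], [390, 45, 4, 6], [340, 48, 6, 11], [381, 65, 11, 24], [237, 178, 30, 24], [296, 203, 27, 20]]
```

The only changes from the first pictures are the jar mouth (now lidded), the lid's old spot, the mug's handle direction and the arm. Both cameras agree that the lid is seated concentric with the jar.

```bash
python3 -c "
from workcell import bot;print(bot.sign_off())"
```

```text
the job is handed in; nothing more can be done
None
```

The job is handed in at about 40 s of the 72 s allowed: the mug was emptied into the jar and stands upright on the ware board, and the white lid is seated squarely on the jar with nothing else moved. I could see only some of the seven balls on the jar floor, but the mug was empty and none lay on the bench. The lid's first lift slipped out of the grip with no visible shift in its position, and the second held.

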